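Stack a lens module in its fixture and put the spare mounts away

ROBOT

A 6-joint arm with a two-finger parallel gripper is mounted at the origin on the work surface. World frame = base frame: x ahead of the robot, y to its left, z up, the work surface at z = 0. Lengths are in m, angles in degrees, forces in N, time in s.
With the tool pointing down it reaches from about 0.4 to 0.825 m from the base axis. Payload 7 kg.
Tool frame: the origin (TCP) lies on the centre line of the jaws, within the pads' length; the fingertips stand 17 mm ahead of it and the grasp point (between the pads) lies 2 mm behind it; y points along the fingers, z is the direction in which the jaws open and shut, and the axes are right-handed (so a half turn about y gives the same grasp; the last joint's range is limited). The gripper opens to 88 mm and grips with 3 to 60 N. Pads are 19 mm wide; open, the fingers measure 130 mm over their backs; the gripper's body (78 mm by 193 mm) begins 47 mm behind the grasp point.
Start: joints at [-52.592, 20.546, 0.682, 0, -70.136, -16.507], TCP at [0.241, -0.631, 0.244] pointing down, gripper open.
Joint ranges: [-176.03, 176.03], [-82.01, 121.73], [-58.28, 71.71], [-173.87, 95.51], [-174.79, -0.11], [-173.66, 173.66]. Speed limits (degrees/s): [136.94, 136.94, 172.46, 180, 180, 180].

INTERFACE

Orientations are given as [roll, pitch, yaw] about the fixed x, y, z axes, in that order (R = Rz(yaw) Ry(pitch) Rx(roll)).
In Python, from plant import r, capture, camera_info gives the robot as it stands. The module is installed in compiled form; this text tells all that it offers.
- The arm moves only by the tool apply_moves, never from a script. Its argument "deltas" is a list of rows, each an object of numbers: "tx", "ty", "tz": the shift along the tool's x, y, z in m; "turn": the turn about the tool's y in rad; "gripper": the finger opening in m, from 0 to 0.0876. A call has 1 to 5 rows; each row is the pose to reach, as a shift and turn from the pose commanded when the call began, along the tool's axes at that moment; what a row does not reach only later rows make up. A row lasts 1/10 s, in which the tool goes at most 50 mm and 8.59 degrees, less where a joint would pass 70% of its speed; a pose out of reach is approached as far as the arm can. A call with a gripper value outside its range is refused whole. The fingers move at their own pace and stop on an object; "newtons" is the grip in N (left out, the last holds). Time passes only in rows, so rows that repeat a pose let the fingers close. It gives the time, the measured TCP pose, the force and the opening at its end, in the units of the state.
- r.get_state(): the state, without advancing time (a new reading comes with each control period).
- capture(name): name is "side" or "top" or "wrist"; returns (picture, depth): 384x512x3 uint8, red, green, blue; 384x512 float32, m along the optical axis (not along the pixel's ray), 0 where there is no reading.
- camera_info(name): a dict with "K" (3x3 intrinsics, pixels), "eye" and "orientation" of the camera in the world; the wrist camera has in their place "tool_from_camera" (4x4, takes a point from camera to tool coordinates, whose origin is the TCP and whose axes are the tool frame's). Camera axes: x right, y up, looking along -z (the intrinsics and any distortion apply to the point x, -y, -z); pixel columns grow to the right and rows downward; lengths in m; the calibration is good to about 2 mm. A picture is of the moment at which its call begins: read the wrist's pose just before it. camera_info takes no time and is no camera call.
- r.close_job(): hands the job in, once; it reports no verdict.
The state is a dict: "time_s": time; "joints": joint angles; "qd": joint speeds; "joint_torque": joint torques, N m; "tcp_pos": TCP position; "eef_rot": TCP orientation; "contact_force": force on the tool from outside, world axes, zero at the start; "moment": the same for the moment, N m; "gripper_width": finger opening in m.
Only numpy, scipy, OpenCV 4.12 (cv2) and the standard library are available. Lean on these libraries where they do the work, as an engineer would, in place of code of your own. Each camera call takes 0.05 s, during which the arm holds its last target.

TASK

Build the lens module in the assembly fixture: set the barrel fully home in the pocket with its thumbscrew sticking out through the gap with the red mark, lay the brass spacer flat on it, then the top disc knob up, and finally swing the red clamp arm right over the stack to its stop. Also put every spare mount on the bench (rail carrier, filter block, lens cell, slim bar, as many as are there) fully down into the storage nest of its shape, and do not knock over the jar or the glue bottle.

Things in the scene. Friction and masses are not known exactly. Their poses are not given: they have to be found in the camera images.
- fixture: assembly fixture, fixed: black base plate 12 mm thick, from -85 to +65 mm along its x and 130 mm wide along y, with four upright aluminium posts around a round pocket open at the top. Origin: on the pocket's axis at bench height, z up; +x points through the gap with the red mark on the plate. Posts stand at 45, 135, 225, 315 degrees from +x, tops 80 mm above the bench, bevelled for lead-in
- nest (a point): middle of the pocket's floor, 12 mm above the bench, axes as the fixture's. The posts' flat inner faces are 31.5 mm from the axis, each post 16 mm wide and 14 mm thick. The gaps between posts (towards +x, -x, +y, -y) are about 33 mm wide; fingers can go down into the +y and -y gaps while the clamp is parked
- clamp (a joint): swing clamp of the fixture, angle in rad: flat red arm 16 mm wide, 8 mm thick, underside 83 mm above the bench (4 mm over the finished stack's rim), on a vertical pivot. 0 (end stop): points along fixture +x, over the stack. Grows counterclockwise from above, to 2.4; starts parked at 1.6 to 2.3; stays where left (about 1 N at the pin)
- clamp_pivot (a point): the clamp's pivot axis, 62 mm to -x of the pocket's axis, at the arm's underside, axes as the fixture's
- clamp_pin (a point): upright black pin on the clamp arm to push or pinch, 12 mm diameter, from 91 to 129 mm above the bench, 40 mm from the pivot axis along the arm (the arm ends 9 mm beyond it); this point is its top
- barrel: lens barrel, the body of the stack: black cylinder 60 mm diameter, 40 mm high, a glass lens in its top; a thumbscrew sticks out sideways along its own +x, 20 mm above the underside, with an 8 mm stem and a brass head of 14 mm diameter and 10 mm length that ends 52 mm from the axis. Origin: centre of the underside, z up
- thumbscrew (a point): outer end of the barrel's thumbscrew, 52 mm from its axis along +x
- spacer: brass spacer ring, 60 mm outside and 40 mm inside diameter, 15 mm high. Origin: centre of the underside
- disc: top disc: aluminium, 60 mm diameter, 12 mm thick, with a black knob of 26 mm diameter and 12 mm height on top. Origin: centre of the underside, knob up
- carrier: rail carrier: aluminium block 80 x 36 x 30 mm (own x, y, z) with three dark screw heads on top. Origin: centre of the underside. May be absent
- cube: square filter block, black, 46 x 46 x 30 mm, with an amber window on top. Origin: centre of the underside. May be absent
- cell: round lens cell, steel, 56 mm diameter, 30 mm high, with a green glass on top. Origin: centre of the underside. May be absent
- bar: slim blue mounting bar 100 x 24 x 30 mm (own x, y, z). Origin: centre of the underside. May be absent
- jar: bystander: small clear jar, 42 mm diameter, 45 mm high, among the parts
- eraser_box: bystander: small cardboard box 60 x 40 x 20 mm, among the parts
- glue_a: bystander: white bottle with blue cap, 38 mm diameter, 100 mm high, beyond the fixture
- nest_carrier: fixed grey storage nest for the rail carrier: plate 118 x 84 x 16 mm with one oblong pocket 85 x 41 mm (along own x, y) in its middle, 12 mm deep (its floor 4 mm above the bench), edges bevelled 4 mm. Origin: centre of the underside, below the pocket's centre. Which of the four places it occupies varies
- nest_cube: fixed grey storage nest for the square filter block: plate 118 x 84 x 16 mm with one square pocket 51 x 51 mm in its middle, 12 mm deep (its floor 4 mm above the bench), edges bevelled 4 mm. Origin: centre of the underside, below the pocket's centre. Which of the four places it occupies varies
- nest_cell: fixed grey storage nest for the round lens cell: plate 118 x 84 x 16 mm with one round pocket 61 mm across in its middle, 12 mm deep (its floor 4 mm above the bench), edges bevelled 4 mm. Origin: centre of the underside, below the pocket's centre. Which of the four places it occupies varies
- nest_bar: fixed grey storage nest for the slim bar: plate 118 x 84 x 16 mm with one slim pocket 105 x 29 mm (along own x, y) in its middle, 12 mm deep (its floor 4 mm above the bench), edges bevelled 4 mm. Origin: centre of the underside, below the pocket's centre. Which of the four places it occupies varies
Things that resemble listed ones, but are neither listed nor needed, are in the scene too. What is shaped like the disc but purple is not meant. Leave any orange look-alike of the barrel alone.

How it is judged:
By the outcome, as a careful person would: the job done as asked, in the order asked, and still so for the second after the job is handed in, with the robot touching nothing.
Of carrier, cube, cell, bar only 2 to 4 are there at a start; the rules pass over those that are not, and their reading is None.
At some moment in a run one of spacer, disc, carrier, cube, cell, bar may be knocked a few centimetres aside while the robot is not near it.
Once in a run the grip may slacken for a moment while it holds something.
It also fails if it takes over 210 s, if anything falls off the work surface, if the arm or the gripper's body presses on something with over 40 N, if the wrist force passes 120 N, or if a joint passes its speed limit or range.

## Working session

There is one attempt and no reset: what is moved stays moved. The work goes in short steps, Python scripts to look and compute and a tool call to move; the robot and the scene stay as the last step left them, time stands still between calls to the robot, and variables do not carry over. Pictures are saved under pics/ and viewed, and the job is handed in when it is done.

Besides the shell and the picture viewer there is one more tool, called after ">>>" by a JSON object that holds its "method" and its "body". apply_moves: Moves the arm, as the interface text tells. Its arguments: {"type":"object","properties":{"deltas":{"type":"array","items":{"type":"object","properties":{"tx":{"type":"number"},"ty":{"type":"number"},"tz":{"type":"number"},"turn":{"type":"number"},"gripper":{"type":"number"}}}},"newtons":{"type":"number"}},"required":["deltas"]}

```bash
ls; mkdir -p pics
python3 - <<'E'
from plant import r, capture, camera_info
import cv2,numpy as np
print(r.get_state())
for n in ['side','top','wrist']:
    print(n,camera_info(n))
    p,d=capture(n); cv2.imwrite(f'pics/{n}0.png',cv2.cvtColor(p,cv2.COLOR_RGB2BGR)); np.save(f'pics/{n}0d.npy',d)
E
```

```text
pics
{'time_s': 0.0, 'joints': array([-5.25906400e+01,  2.05924407e+01,  6.33039285e-01, -1.98280515e-02,
       -7.01367967e+01, -1.65068182e+01]), 'qd': array([ 0.11839207, -0.0275553 ,  0.02001235,  0.09029386, -0.07177491,
        0.01844688]), 'joint_torque': array([-2.02676752e-04, -5.82715738e+01,  2.93034106e+01,  6.99654311e+00,
        6.91700276e-03, -1.61505550e-04]), 'tcp_pos': array([ 0.24062881, -0.63014668,  0.24260667]), 'eef_rot': array([-8.99024702e+01,  9.46404623e-03,  2.08957971e+01]), 'contact_force': array([0.16572741, 0.19549612, 0.08426007]), 'moment': array([ 0.01633463, -0.02007653,  0.01030923]), 'gripper_width': 0.08775838202230277}
side {'K': array([[359.57391003,   0.        , 254.52658734],
       [  0.        , 359.57391003, 191.88036112],
       [  0.        ,   0.        ,   1.        ]]), 'eye': array([0.36847552, 0.61779164, 0.78412276]), 'orientation': array([  44.41935378,    1.16935376, -166.67803019])}
top {'K': array([[423.35981539,   0.        , 250.19321448],
       [  0.        , 423.35981539, 187.77710483],
       [  0.        ,   0.        ,   1.        ]]), 'eye': array([ 0.3253482 , -0.0447854 ,  1.38943796]), 'orientation': array([ 8.66262193e+00, -4.87483017e-03, -9.01289409e+01])}
wrist {'K': array([[301.19487283,   0.        , 252.04116969],
       [  0.        , 301.19487283, 194.07055929],
       [  0.        ,   0.        ,   1.        ]]), 'tool_from_camera': array([[ 1.32689075e-03, -9.56648437e-01, -2.91242179e-01,
        -7.85287936e-02],
       [-4.47401211e-04,  2.91241838e-01, -9.56649357e-01,
        -1.42018991e-01],
       [ 9.99999020e-01,  1.39967129e-03, -4.15595678e-05,
         7.95379149e-04],
       [ 0.00000000e+00,  0.00000000e+00,  0.00000000e+00,
         1.00000000e+00]])}
```

View pics/top0.png

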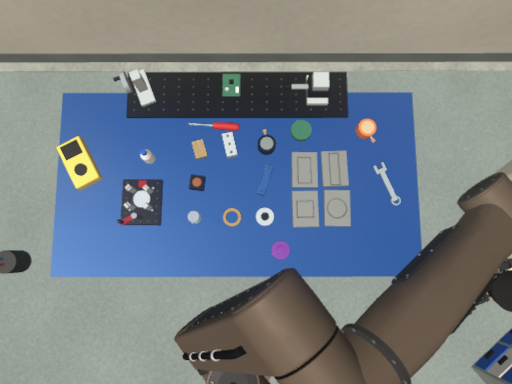

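View pics/side0.png

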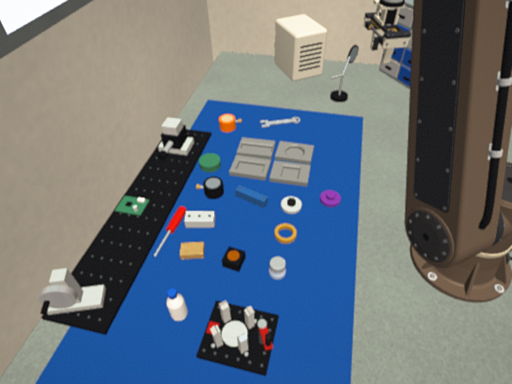

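View pics/wrist0.png

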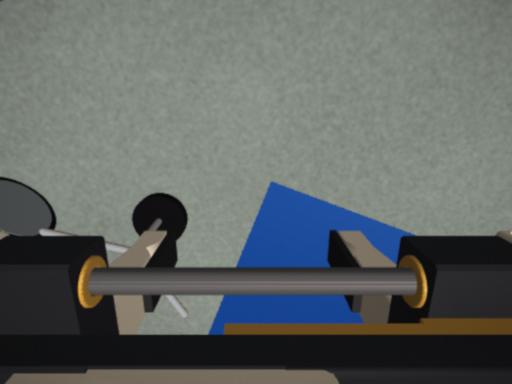

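```bash
cat > h.py <<'E'
import numpy as np,cv2
from scipy.spatial.transform import Rotation as R
from plant import r,capture,camera_info
def cam(n,st=None):
    c=camera_info(n);K=c['K']
    if n=='wrist':
        st=st or r.get_state()
        T=np.array(c['tool_from_camera']);Rt=R.from_euler('xyz',st['eef_rot'],degrees=True).as_matrix()
        return K,Rt@T[:3,3]+st['tcp_pos'],Rt@T[:3,:3]
    return K,np.array(c['eye']),R.from_euler('xyz',c['orientation'],degrees=True).as_matrix()
def ray(C,u,v):
    K,e,M=C
    d=np.array([(u-K[0,2])/K[0,0],-(v-K[1,2])/K[1,1],-1.]);return e,M@d
def onz(C,u,v,z):
    e,d=ray(C,u,v);return e+d*(z-e[2])/d[2]
def proj(C,p):
    K,e,M=C
    q=M.T@(np.asarray(p)-e);return np.array([K[0,2]+K[0,0]*q[0]/-q[2],K[1,2]+K[1,1]*-q[1]/-q[2]])
def pts(C,d):
    K,e,M=C
    v,u=np.mgrid[0:d.shape[0],0:d.shape[1]]
    q=np.stack([(u-K[0,2])/K[0,0]*d,-(v-K[1,2])/K[1,1]*d,-d],-1)
    return q@M.T+e
def save(n,p):cv2.imwrite('pics/'+n,cv2.cvtColor(p,cv2.COLOR_RGB2BGR))
def tri(C1,a,C2,b):
    e1,d1=ray(C1,*a);e2,d2=ray(C2,*b)
    A=np.stack([d1,-d2],1);s=np.linalg.lstsq(A,e2-e1,rcond=None)[0]
    p=e1+d1*s[0];q=e2+d2*s[1];return (p+q)/2,np.linalg.norm(p-q)
E
python3 - <<'E'
from h import *
im=cv2.imread('pics/top0.png')
a=im[90:280,100:300];cv2.imwrite('pics/topL.png',cv2.resize(a,None,fx=4,fy=4,interpolation=2)[:600])
cv2.imwrite('pics/topA.png',cv2.resize(im[85:235,110:310],(800,600),interpolation=2))
cv2.imwrite('pics/topB.png',cv2.resize(im[110:260,220:420],(800,600),interpolation=2))
C=cam('top');d=np.load('pics/top0d.npy');P=pts(C,d)
for u,v in [(142,200),(197,183),(194,217),(232,217),(265,216),(265,180),(267,145),(281,250),(305,170),(335,168),(305,209),(337,208),(367,128),(199,149),(230,144),(148,156),(100,230),(100,93),(360,270)]:
    print(u,v,P[v,u].round(3))
E
```

```text
142 200 [0.495 0.308 0.019]
197 183 [0.548 0.127 0.034]
194 217 [0.436 0.133 0.048]
232 217 [0.44  0.015 0.001]
265 216 [ 0.441 -0.093  0.025]
265 180 [ 0.558 -0.094  0.03 ]
267 145 [ 0.673 -0.101  0.039]
281 250 [ 0.332 -0.143  0.028]
305 170 [ 0.595 -0.228  0.008]
335 168 [ 0.602 -0.328  0.005]
305 209 [ 0.465 -0.225  0.01 ]
337 208 [ 0.469 -0.331  0.002]
367 128 [ 0.728 -0.429  0.045]
199 149 [0.664 0.124 0.023]
230 144 [0.68  0.021 0.025]
148 156 [0.63  0.281 0.069]
100 230 [0.398 0.446 0.   ]
100 93 [ 0.868  0.47  -0.001]
360 270 [ 0.268 -0.398  0.004]
```

View pics/topA.png

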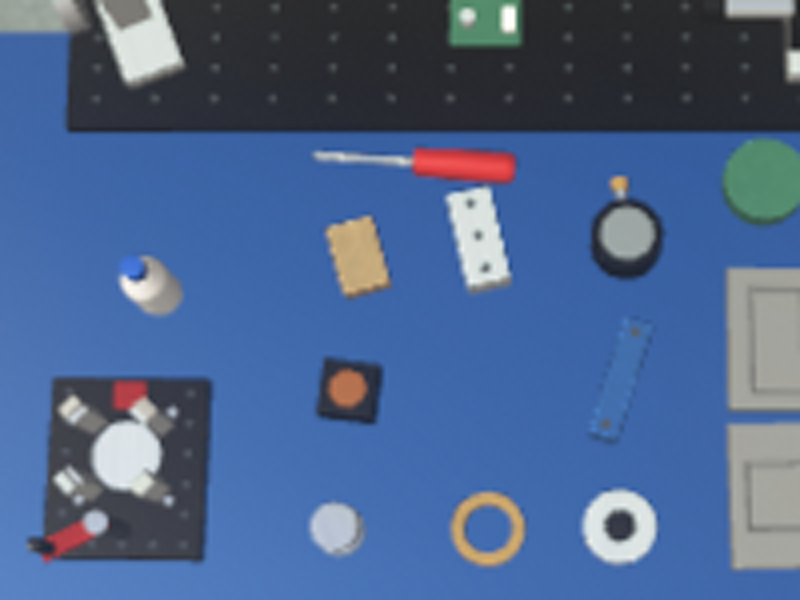

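View pics/topB.png

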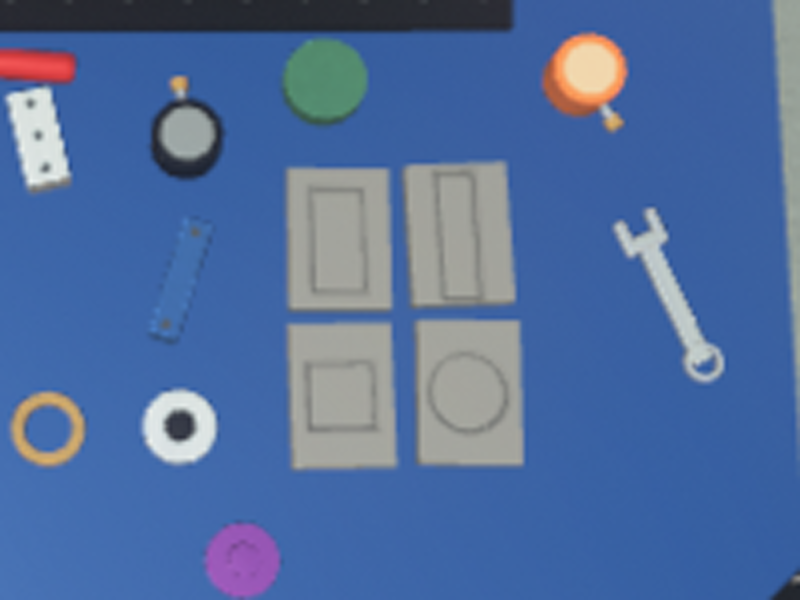

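```bash
cat >> h.py <<'E'
def blob(mask,near,z,C):
    n,l,s,c=cv2.connectedComponentsWithStats(mask.astype(np.uint8))
    k=l[near[1],near[0]]
    if k==0:return None
    m=(l==k).astype(np.uint8)
    cs,_=cv2.findContours(m,cv2.RETR_EXTERNAL,cv2.CHAIN_APPROX_NONE)
    q=np.array([onz(C,*p[0],z)[:2] for p in cs[0]],np.float32)*1000
    rect=cv2.minAreaRect(q)
    return rect
E
python3 - <<'E'
from h import *
im=cv2.cvtColor(cv2.imread('pics/top0.png'),cv2.COLOR_BGR2RGB).astype(int)
C=cam('top')
R_,G,B=im[...,0],im[...,1],im[...,2]
bg=(B>120)&(B-R_>70)
nb=~bg
hsv=cv2.cvtColor(im.astype(np.uint8),cv2.COLOR_RGB2HSV)
for n,p,z in [('plate',(130,215),.012),('cube',(197,183),.030),('jar',(194,217),.045),('spacer',(232-9,217),.015),('disc',(265,210),.012),('barrel',(267,140),.04),('purple',(281,250),.012),('n_car',(305,180),.016),('n_bar',(344,168),.016),('n_cub',(305,209),.016),('n_cell',(350,200),.016),('carrier',(230,144),.03),('green',(301,130),.0),('bottle',(148,156),.05),('eraser',(199,149),.02)]:
    print(n,hsv[p[1],p[0]],[np.round(x,1) for x in blob(nb,p,z,C)])
m=(abs(hsv[...,0]-105)<8)&(B<150);print('bar',hsv[180,265],hsv[180,280])
d=np.load('pics/top0d.npy');P=pts(C,d)
hm=(P[...,2]>.02)&(P[...,2]<.045);print('barh',blob(hm,(265,180),.03,C)); print('green h',P[128:133,300:303,2])
# red
m=((hsv[...,0]<6)|(hsv[...,0]>174))&(hsv[...,1]>150)
n,l,s,c=cv2.connectedComponentsWithStats(m.astype(np.uint8));print(s[:,4],c.round(1))
E
```

```text
plate [175  95 166] [array([489.3, 316. ]), array([142.6, 153. ]), np.float64(89.0)]
cube [ 10 141 181] [array([551.3, 127.6]), array([49.5, 49.4]), np.float64(82.7)]
jar [109  32 214] [array([438.3, 133.5]), array([43.2, 37.9]), np.float64(45.5)]
spacer [ 19  88 180] [array([438.9,  15.6]), array([61.8, 58.6]), np.float64(89.9)]
disc [ 86   8 226] [array([442.2, -93.4]), array([58.7, 58.7]), np.float64(89.9)]
barrel [ 83  14 166] [array([684.5, -99.2]), array([55.8, 84.3]), np.float64(89.7)]
purple [141 133 182] [array([ 332.5, -140.9]), array([58. , 57.4]), np.float64(89.4)]
n_car [ 30   9 164] [array([ 595.6, -223.5]), array([ 86.4, 118.9]), np.float64(89.0)]
n_bar [ 30  11 163] [array([ 599.6, -322.9]), array([122.1,  88.8]), np.float64(1.9)]
n_cub [ 30  11 166] [array([ 466.2, -223.3]), array([121.2,  88. ]), np.float64(1.1)]
n_cell [108 101 161] [array([ 467.7, -327.1]), array([ 89.3, 117.8]), np.float64(89.9)]
carrier [ 90  13 181] [array([692.9,  77.9]), array([166.4, 122.5]), np.float64(89.9)]
green [ 75 103 138] [array([ 733.2, -216.4]), array([71.5, 73.5]), np.float64(89.9)]
bottle [ 19  20 209] [array([632.7, 285.3]), array([49.8, 38.7]), np.float64(45.3)]
eraser [ 19  93 195] [array([665. , 124.3]), array([65.5, 43.4]), np.float64(14.7)]
bar [108 156 173] [109 163 166]
barh ((560.745849609375, -93.30755615234375), (23.914045333862305, 100.43077087402344), 72.23994445800781)
green h [[1.38943796 0.02528182 0.02513508]
 [0.02868645 0.02076274 0.02654348]
 [0.02554829 0.03403459 0.02383197]
 [0.02297051 0.02077142 0.02513477]
 [0.02145548 0.02543518 0.02825855]]
[196378    154     33     40      1      2] [[255.6 191.5]
 [225.6 125.9]
 [141.5 183. ]
 [126.7 219.2]
 [121.  224. ]
 [  0.5 265. ]]
```

```bash
cat >> h.py <<'E'
def go(x,y,z,yaw):
    s=r.get_state();p=s['tcp_pos'];y0=s['eef_rot'][2];a=np.deg2rad(y0)
    d=np.array([x,y,z])-p
    dy=(yaw-y0+180)%360-180
    print('t%.2f at'%s['time_s'],p.round(4),s['eef_rot'].round(2),'w%.4f F'%s['gripper_width'],s['contact_force'].round(1),'q6 %.0f'%s['joints'][5])
    print('tx %.4f ty %.4f tz %.4f turn %.4f  rows %.1f'%(d[0]*np.cos(a)+d[1]*np.sin(a),-d[2],-d[0]*np.sin(a)+d[1]*np.cos(a),-np.deg2rad(dy),max(np.linalg.norm(d)/.05,abs(dy)/8.59)))
E
python3 -c "
from h import *
go(.66,-.10,.25,0)
C=cam('top');print(onz(C,141.5,183,.012))"
```

```text
t0.15 at [ 0.2407 -0.6303  0.2428] [-8.993e+01  1.000e-02  2.090e+01] w0.0877 F [-0.4 -1.1  0.4] q6 -17
tx 0.5809 ty -0.0072 tz 0.3458 turn 0.3648  rows 13.5
[0.55193774 0.31292009 0.012     ]
```

>>> {"method": "apply_moves", "body": {"deltas": [{"tx": 0.58, "tz": 0.345, "turn": 0.365}, {"tx": 0.58, "tz": 0.345, "turn": 0.365}, {"tx": 0.58, "tz": 0.345, "turn": 0.365}, {"tx": 0.58, "tz": 0.345, "turn": 0.365}, {"tx": 0.58, "tz": 0.345, "turn": 0.365}]}}

```text
invalid input at $.deltas[0]: expected keys tx, ty, tz, turn, gripper
```

```bash
python3 -c "
from h import *
go(.66,-.10,.25,0)"
```

```text
t0.15 at [ 0.2407 -0.6303  0.2428] [-8.993e+01  1.000e-02  2.090e+01] w0.0877 F [-0.4 -1.1  0.4] q6 -17
tx 0.5809 ty -0.0072 tz 0.3458 turn 0.3648  rows 13.5
```

All keys needed.

>>> {"method": "apply_moves", "body": {"deltas": [{"tx": 0.58, "ty": 0, "tz": 0.345, "turn": 0.365, "gripper": 0.0876}, {"tx": 0.58, "ty": 0, "tz": 0.345, "turn": 0.365, "gripper": 0.0876}, {"tx": 0.58, "ty": 0, "tz": 0.345, "turn": 0.365, "gripper": 0.0876}, {"tx": 0.58, "ty": 0, "tz": 0.345, "turn": 0.365, "gripper": 0.0876}, {"tx": 0.58, "ty": 0, "tz": 0.345, "turn": 0.365, "gripper": 0.0876}]}}

```text
time_s: 0.65
tcp_pos: [0.3943, -0.436, 0.2435]
eef_rot: [-90.0, 0.0, -0.0]
contact_force: [0.7, -1.2, -0.5]
gripper_width: 0.0875
```

```bash
python3 -c "
from h import *
go(.66,-.10,.25,0)"
```

```text
t0.65 at [ 0.3943 -0.436   0.2435] [-8.999e+01  0.000e+00 -4.000e-02] w0.0875 F [ 0.7 -1.2 -0.5] q6 -61
tx 0.2655 ty -0.0065 tz 0.3361 turn -0.0006  rows 8.6
```

>>> {"method": "apply_moves", "body": {"deltas": [{"tx": 0.266, "ty": 0, "tz": 0.336, "turn": 0, "gripper": 0.0876}, {"tx": 0.266, "ty": 0, "tz": 0.336, "turn": 0, "gripper": 0.0876}, {"tx": 0.266, "ty": 0, "tz": 0.336, "turn": 0, "gripper": 0.0876}, {"tx": 0.266, "ty": 0, "tz": 0.336, "turn": 0, "gripper": 0.0876}, {"tx": 0.266, "ty": 0, "tz": 0.336, "turn": 0, "gripper": 0.0876}]}}

```text
time_s: 1.15
tcp_pos: [0.5496, -0.2398, 0.2436]
eef_rot: [-90.0, -0.0, -0.0]
contact_force: [1.0, -1.0, -0.3]
gripper_width: 0.0876
```

>>> {"method": "apply_moves", "body": {"deltas": [{"tx": 0.11, "ty": 0, "tz": 0.14, "turn": 0, "gripper": 0.0876}, {"tx": 0.11, "ty": 0, "tz": 0.14, "turn": 0, "gripper": 0.0876}, {"tx": 0.11, "ty": 0, "tz": 0.14, "turn": 0, "gripper": 0.0876}, {"tx": 0.11, "ty": 0, "tz": 0.14, "turn": 0, "gripper": 0.0876}, {"tx": 0.11, "ty": 0, "tz": 0.14, "turn": 0, "gripper": 0.0876}]}}

```text
time_s: 1.65
tcp_pos: [0.6606, -0.0984, 0.2423]
eef_rot: [-90.0, 0.1, 0.2]
contact_force: [-1.2, -0.3, -1.6]
gripper_width: 0.0878
```

Run:
```python
from h import *
st=r.get_state();print(st['time_s'],st['tcp_pos'],st['eef_rot'])
p,d=capture('wrist');save('w1.png',p);np.savez('pics/w1.npz',p=p,d=d,t=st['tcp_pos'],e=st['eef_rot'])
C=cam('wrist',st);print(proj(C,[.673,-.1,.04]),proj(C,[.66,-.1,0.0]))
```

```text
1.65 [ 0.66064212 -0.09840688  0.24227854] [-8.99945696e+01  6.21498515e-02  1.87576192e-01]
[249.85904497 183.27559587] [250.05052572 165.68547135]
```

View pics/w1.png

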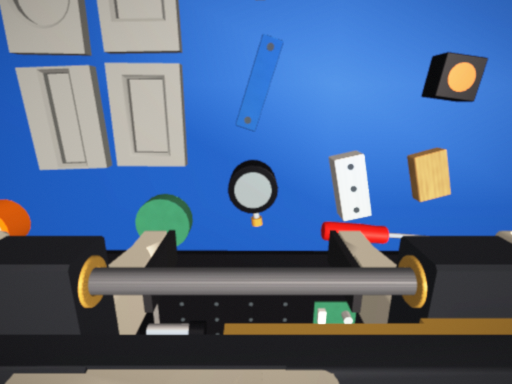

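```bash
cat >> h.py <<'E'
def load(f):
    z=np.load('pics/'+f);st=dict(tcp_pos=z['t'],eef_rot=z['e']);return z['p'],z['d'],cam('wrist',st)
def snap(f):
    st=r.get_state();p,d=capture('wrist');save(f+'.png',p);np.savez('pics/'+f+'.npz',p=p,d=d,t=st['tcp_pos'],e=st['eef_rot'])
    print('t',st['time_s'],st['tcp_pos'].round(4),st['eef_rot'].round(2));return p,d,cam('wrist',st)
def comp(mask,near,rad=15):
    n,l,s,c=cv2.connectedComponentsWithStats(mask.astype(np.uint8))
    best=None
    for k in range(1,n):
        if s[k,4]<12:continue
        dd=np.hypot(c[k][0]-near[0],c[k][1]-near[1])
        if dd<rad and (best is None or s[k,4]>s[best,4]):best=k
    if best is None:return None
    m=(l==best).astype(np.uint8);cs,_=cv2.findContours(m,cv2.RETR_EXTERNAL,cv2.CHAIN_APPROX_NONE)
    return c[best],s[best],max(cs,key=len)[:,0,:]
def wc(C,cont,z):return np.array([onz(C,*q,z)[:2] for q in cont])
def rect(C,cont,z):
    q=(wc(C,cont,z)*1000).astype(np.float32);(c,(w,h),a)=cv2.minAreaRect(q)
    if w<h:w,h,a=h,w,a+90
    a=(a+90)%180-90
    return np.array(c)/1000,w,h,a
def circ(C,cont,z):
    q=wc(C,cont,z);A=np.c_[2*q,np.ones(len(q))];s=np.linalg.lstsq(A,(q**2).sum(1),rcond=None)[0]
    return s[:2],np.sqrt(s[2]+s[0]**2+s[1]**2)
E
python3 - <<'E'
from h import *
p,d,C=load('w1.npz');hsv=cv2.cvtColor(p,cv2.COLOR_RGB2HSV).astype(int);H,S,V=hsv[...,0],hsv[...,1],hsv[...,2]
lens=comp((S<60)&(V>100),(253,188));print(lens[0],lens[1]);lc=circ(C,lens[2],.04);print('lens',lc)
ts=comp((H>8)&(H<28)&(S>110)&(V>100),(257,221));print(ts[0],ts[1]);t=onz(C,*ts[0],.022);print('ts',t,np.rad2deg(np.arctan2(t[1]-lc[0][1],t[0]-lc[0][0])),np.hypot(*(t[:2]-lc[0])))
bl=comp(V<60,(253,187));print(bl[1],circ(C,bl[2],.03))
K=camera_info('wrist')
P=pts(C,d)
c=comp((S<50)&(V>150),(350,186),25);print('carrier',rect(C,c[2],.03),c[1])
b=comp((P[...,2]>.02)&(P[...,2]<.045),(260,83),20);print('bar',rect(C,b[2],.03))
b=comp((P[...,2]>.02)&(P[...,2]<.045),(460,75),20);print('cube',rect(C,b[2],.03))
b=comp((P[...,2]>.02)&(P[...,2]<.06),(253,187),20);print('barrel',circ(C,b[2],.03),b[1])
print(P[188,253],P[100,330],P[186,345])
E
```

```text
[252.4739777  189.74163569] [ 234  172   38   36 1076]
lens (array([ 0.68131002, -0.09689031]), np.float64(0.021918332891439997))
[256.49315068 221.43835616] [252 217  10   9  73]
ts [ 0.72874186 -0.09154472  0.022     ] 6.430124038822243 0.04773211608830774
[229 161  48  52 833] (array([ 0.68047731, -0.09691033]), np.float64(0.03062012954495571))
carrier (array([0.67906818, 0.02506054]), 85.34526062011719, 36.28038787841797, 12.884885787963867) [ 334  151   37   70 1895]
bar (array([ 0.5627583 , -0.09029985]), 99.7330093383789, 23.954326629638672, -17.802841186523438)
cube (array([0.55485126, 0.12901155]), 52.22890090942383, 46.8481559753418, 82.54802703857422)
barrel (array([ 0.68732479, -0.09578313]), np.float64(0.03307701646526305)) [ 228  163   50   64 2124]
[ 0.67835527 -0.09627811  0.04155537] [ 0.57854752 -0.00337039  0.00314381] [0.67859993 0.01566707 0.03100047]
```

```bash
python3 -c "
from h import *
go(.681,-.097,.03,6.4)"
```

```text
t1.70 at [ 0.6595 -0.0999  0.2424] [-90.     0.09   0.13] w0.0875 F [ 0.6 -0.5 -0.5] q6 -98
tx 0.0215 ty 0.2124 tz 0.0029 turn -0.1094  rows 4.3
```

```bash
python3 -c "
from h import *
print(r.get_state()['joints'].round(1))"
```

```text
[  8.1  19.9  -0.4  -0.  -69.8 -98. ]
```

>>> {"method": "apply_moves", "body": {"deltas": [{"tx": 0.0215, "ty": 0.04, "tz": 0.003, "turn": -0.11, "gripper": 0.0876}, {"tx": 0.0215, "ty": 0.09, "tz": 0.003, "turn": -0.11, "gripper": 0.0876}, {"tx": 0.0215, "ty": 0.13, "tz": 0.003, "turn": -0.11, "gripper": 0.0876}, {"tx": 0.0215, "ty": 0.15, "tz": 0.003, "turn": -0.11, "gripper": 0.0876}, {"tx": 0.0215, "ty": 0.15, "tz": 0.003, "turn": -0.11, "gripper": 0.0876}]}}

```text
time_s: 2.2
tcp_pos: [0.6773, -0.0998, 0.0897]
eef_rot: [-90.0, 0.4, 6.2]
contact_force: [-0.2, -0.6, -0.3]
gripper_width: 0.0872
```

Run:
```python
from h import *
snap('w2')
go(.681,-.097,.03,6.4)
```

```text
t 2.2 [ 0.6773 -0.0998  0.0897] [-89.97   0.4    6.2 ]
t2.25 at [ 0.679  -0.0998  0.0924] [-90.01   0.18   6.24] w0.0880 F [ 0.4 -0.   0.9] q6 -92
tx 0.0023 ty 0.0624 tz 0.0025 turn -0.0028  rows 1.3
```

View pics/w2.png

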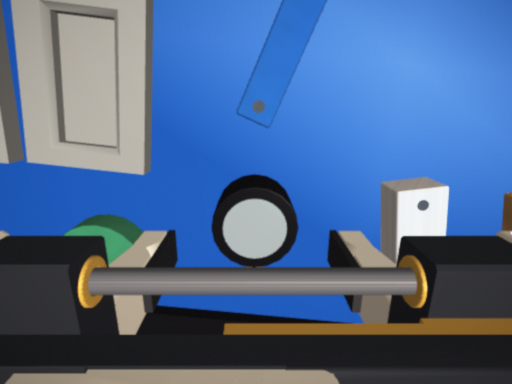

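Run:
```python
from h import *
p,d,C=load('w2.npz');hsv=cv2.cvtColor(p,cv2.COLOR_RGB2HSV).astype(int);H,S,V=hsv[...,0],hsv[...,1],hsv[...,2]
l=comp((S<60)&(V>100),(255,228),10);print(l[0],circ(C,l[2],.04))
```

```text
[254.36265533 228.14748201] (array([ 0.681436  , -0.09691041]), np.float64(0.02201989807332462))
```

>>> {"method": "apply_moves", "body": {"deltas": [{"tx": 0.002, "ty": 0.03, "tz": 0.002, "turn": 0, "gripper": 0.0876}, {"tx": 0.002, "ty": 0.055, "tz": 0.002, "turn": 0, "gripper": 0.0876}, {"tx": 0.002, "ty": 0.062, "tz": 0.002, "turn": 0, "gripper": 0.0876}, {"tx": 0.002, "ty": 0.062, "tz": 0.002, "turn": 0, "gripper": 0.0876}]}}

```text
time_s: 2.65
tcp_pos: [0.6823, -0.0969, 0.0323]
eef_rot: [-90.0, -0.0, 6.3]
contact_force: [0.6, -0.7, 0.6]
gripper_width: 0.0877
```

Run:
```python
from h import *
go(.681,-.097,.03,6.4)
```

```text
t2.65 at [ 0.6823 -0.0969  0.0323] [-90.02  -0.     6.28] w0.0877 F [ 0.6 -0.7  0.6] q6 -92
tx -0.0013 ty 0.0023 tz 0.0001 turn -0.0020  rows 0.1
```

Good. Close with a solid grip.

>>> {"method": "apply_moves", "body": {"deltas": [{"tx": -0.001, "ty": 0.002, "tz": 0, "turn": 0, "gripper": 0.05}, {"tx": -0.001, "ty": 0.002, "tz": 0, "turn": 0, "gripper": 0.05}, {"tx": -0.001, "ty": 0.002, "tz": 0, "turn": 0, "gripper": 0.05}, {"tx": -0.001, "ty": 0.002, "tz": 0, "turn": 0, "gripper": 0.05}, {"tx": -0.001, "ty": 0.002, "tz": 0, "turn": 0, "gripper": 0.05}], "newtons": 40}}

```text
time_s: 3.15
tcp_pos: [0.6816, -0.0967, 0.0305]
eef_rot: [-90.0, -0.1, 6.3]
contact_force: [-1.1, -0.9, 5.3]
gripper_width: 0.0594
```

>>> {"method": "apply_moves", "body": {"deltas": [{"tx": 0, "ty": 0, "tz": 0, "turn": 0, "gripper": 0.05}, {"tx": 0, "ty": 0, "tz": 0, "turn": 0, "gripper": 0.05}, {"tx": 0, "ty": -0.04, "tz": 0, "turn": 0, "gripper": 0.05}, {"tx": 0, "ty": -0.09, "tz": 0, "turn": 0, "gripper": 0.05}, {"tx": 0, "ty": -0.14, "tz": 0, "turn": 0, "gripper": 0.05}]}}

```text
time_s: 3.65
tcp_pos: [0.6802, -0.0965, 0.1699]
eef_rot: [-90.0, 0.2, 6.3]
contact_force: [1.2, -0.2, -1.2]
gripper_width: 0.0589
```

Run:
```python
from h import *
go(.60,.31,.25,6.4)
```

```text
t3.65 at [ 0.6802 -0.0965  0.1699] [-89.98   0.16   6.29] w0.0589 F [ 1.2 -0.2 -1.2] q6 -92
tx -0.0352 ty -0.0801 tz 0.4128 turn -0.0019  rows 8.4
```

>>> {"method": "apply_moves", "body": {"deltas": [{"tx": -0.05, "ty": -0.08, "tz": 0.413, "turn": 0, "gripper": 0.05}, {"tx": -0.05, "ty": -0.08, "tz": 0.413, "turn": 0, "gripper": 0.05}, {"tx": -0.05, "ty": -0.08, "tz": 0.413, "turn": 0, "gripper": 0.05}, {"tx": -0.05, "ty": -0.08, "tz": 0.413, "turn": 0, "gripper": 0.05}, {"tx": -0.05, "ty": -0.08, "tz": 0.413, "turn": 0, "gripper": 0.05}]}}

```text
time_s: 4.15
tcp_pos: [0.6239, 0.1442, 0.2167]
eef_rot: [-90.0, 0.0, 6.3]
contact_force: [1.7, 0.2, -2.3]
gripper_width: 0.0591
```

Run:
```python
from h import *
go(.59,.31,.25,0)
```

```text
t4.15 at [0.6239 0.1442 0.2167] [-8.999e+01  5.000e-02  6.270e+00] w0.0591 F [ 1.7  0.2 -2.3] q6 -114
tx -0.0155 ty -0.0333 tz 0.1685 turn 0.1095  rows 3.5
```

>>> {"method": "apply_moves", "body": {"deltas": [{"tx": -0.015, "ty": -0.033, "tz": 0.168, "turn": 0.11, "gripper": 0.05}, {"tx": -0.015, "ty": -0.033, "tz": 0.168, "turn": 0.11, "gripper": 0.05}, {"tx": -0.015, "ty": -0.033, "tz": 0.168, "turn": 0.11, "gripper": 0.05}, {"tx": -0.015, "ty": -0.033, "tz": 0.168, "turn": 0.11, "gripper": 0.05}, {"tx": -0.015, "ty": -0.033, "tz": 0.168, "turn": 0.11, "gripper": 0.05}]}}

```text
time_s: 4.65
tcp_pos: [0.5908, 0.311, 0.2496]
eef_rot: [-90.0, 0.0, 0.2]
contact_force: [-0.1, 1.0, -2.0]
gripper_width: 0.0594
```

>>> {"method": "apply_moves", "body": {"deltas": [{"tx": 0, "ty": 0, "tz": 0, "turn": 0, "gripper": 0.05}, {"tx": 0, "ty": 0, "tz": 0, "turn": 0, "gripper": 0.05}]}}

```text
time_s: 4.85
tcp_pos: [0.5917, 0.3066, 0.2491]
eef_rot: [-90.0, 0.1, -0.1]
contact_force: [0.8, -0.0, -2.0]
gripper_width: 0.0593
```

Run:
```python
from h import *
snap('w3')
```

```text
t 4.85 [0.5917 0.3066 0.2491] [-9.005e+01  7.000e-02 -6.000e-02]
```

View pics/w3.png

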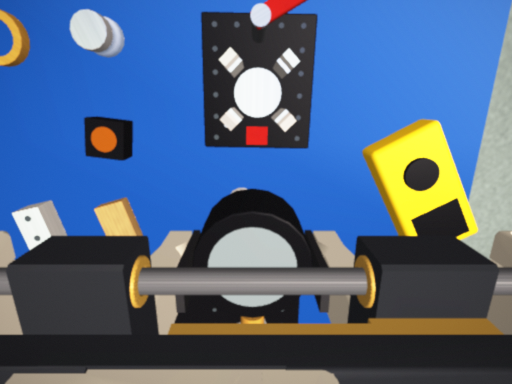

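Run:
```python
from h import *
p,d,C=load('w3.npz');hsv=cv2.cvtColor(p,cv2.COLOR_RGB2HSV).astype(int);H,S,V=hsv[...,0],hsv[...,1],hsv[...,2]
P=pts(C,d)
w=comp((S<60)&(V>120),(257,92),12);print(w[1],circ(C,w[2],.012))
red=comp(((H<6)|(H>174))&(S>150),(257,135),12);t=onz(C,*red[0],.012);print('red',red[0],t)
hm=(P[...,2]>.065)&(P[...,2]<.09)&(d>0)
out=[]
for q in [(230,61),(288,62),(231,120),(284,121)]:
    c=comp(hm,q,14);
    if c is None: print(q,None);continue
    out.append(onz(C,*c[0],.08)[:2]);print(q,c[0],c[1],out[-1])
print(np.mean(out,0))
m=np.zeros(d.shape,bool);m[5:155,195:325]=1
pl=m&(V<75)&(S<150)
cs=np.argwhere(pl)[:,::-1]
q=np.array([onz(C,*a,.012)[:2] for a in cs],np.float32)*1000
print(cv2.minAreaRect(q))
```

```text
[ 234   67   48   51 1928] (array([0.50139206, 0.31397972]), np.float64(0.028256574029484467))
red [256.53176471 135.16470588] [0.55144764 0.31307134 0.012     ]
(230, 61) [230.86238532  60.3058104 ] [219  48  24  26 327] [0.47422332 0.28754456]
(288, 62) [287.86746988  61.36746988] [276  49  25  26 332] [0.47528773 0.34181706]
(231, 120) [230.69144981 119.28252788] [220 108  22  23 269] [0.52875684 0.28612873]
(284, 121) [285.24548736 120.10108303] [274 109  23  23 277] [0.52968831 0.34092702]
[0.50198905 0.31410434]
((491.15069580078125, 313.8952941894531), (127.83853912353516, 148.5857696533203), 88.9498291015625)
```

Run:
```python
import cv2
im=cv2.imread('pics/w3.png');cv2.imwrite('pics/w3c.png',cv2.resize(im[0:160,170:350],None,fx=4,fy=3.7))
```

```text
(no output)
```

View pics/w3c.png

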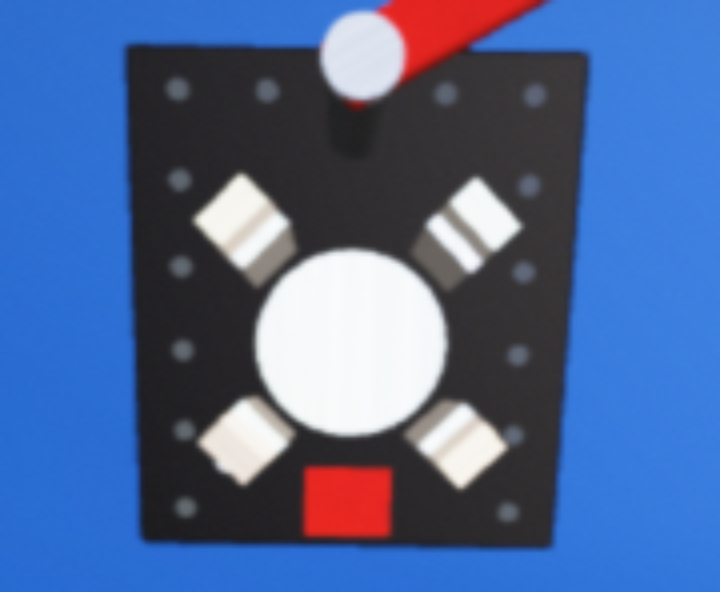

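Run:
```python
from h import *
go(.5016,.314,.16,-1.1)
```

```text
t4.90 at [0.5918 0.3064 0.2493] [-9.004e+01  5.000e-02 -8.000e-02] w0.0594 F [ 0.1 -0.6 -2.2] q6 -134
tx -0.0902 ty 0.0893 tz 0.0075 turn 0.0177  rows 2.5
```

>>> {"method": "apply_moves", "body": {"deltas": [{"tx": -0.04, "ty": 0.02, "tz": 0.0075, "turn": 0.018, "gripper": 0.05}, {"tx": -0.08, "ty": 0.05, "tz": 0.0075, "turn": 0.018, "gripper": 0.05}, {"tx": -0.09, "ty": 0.08, "tz": 0.0075, "turn": 0.018, "gripper": 0.05}, {"tx": -0.09, "ty": 0.089, "tz": 0.0075, "turn": 0.018, "gripper": 0.05}, {"tx": -0.09, "ty": 0.089, "tz": 0.0075, "turn": 0.018, "gripper": 0.05}]}}

```text
time_s: 5.4
tcp_pos: [0.5019, 0.3142, 0.16]
eef_rot: [-90.1, 0.1, -1.1]
contact_force: [0.5, 0.9, -1.6]
gripper_width: 0.0592
```

Run:
```python
from h import *
p,d=capture('side');save('s1.png',cv2.resize(p[230:384,150:330],None,fx=4,fy=3.8))
go(.5016,.314,.16,-1.1)
```

```text
t5.45 at [0.5029 0.3149 0.1612] [-9.002e+01 -3.000e-02 -1.080e+00] w0.0596 F [ 0.   0.8 -1.1] q6 -142
tx -0.0013 ty 0.0012 tz -0.0009 turn 0.0003  rows 0.0
```

View pics/s1.png

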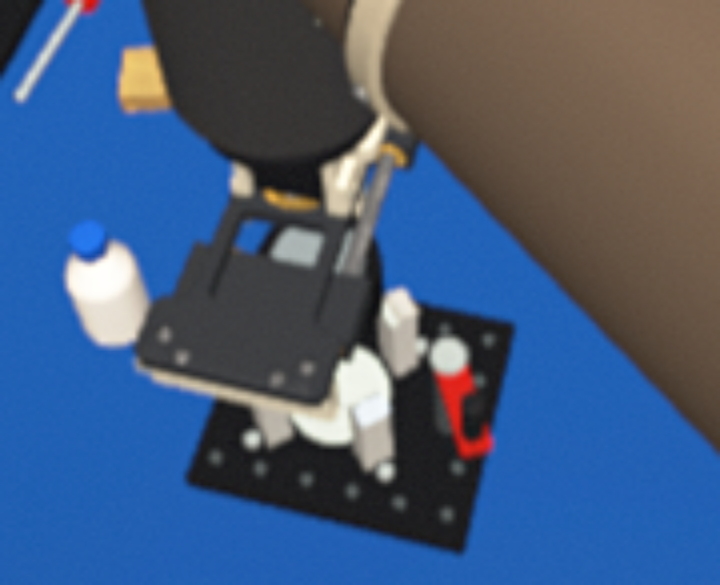

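>>> {"method": "apply_moves", "body": {"deltas": [{"tx": -0.0008, "ty": 0.03, "tz": -0.0005, "turn": 0, "gripper": 0.05}, {"tx": -0.0008, "ty": 0.05, "tz": -0.0005, "turn": 0, "gripper": 0.05}, {"tx": -0.0008, "ty": 0.06, "tz": -0.0005, "turn": 0, "gripper": 0.05}, {"tx": -0.0008, "ty": 0.07, "tz": -0.0005, "turn": 0, "gripper": 0.05}, {"tx": -0.0008, "ty": 0.08, "tz": -0.0005, "turn": 0, "gripper": 0.05}]}}

```text
time_s: 5.95
tcp_pos: [0.5022, 0.315, 0.0814]
eef_rot: [-90.0, -0.1, -1.1]
contact_force: [1.5, -2.9, 1.4]
gripper_width: 0.0594
```

>>> {"method": "apply_moves", "body": {"deltas": [{"tx": 0, "ty": 0.01, "tz": 0, "turn": 0, "gripper": 0.05}, {"tx": 0, "ty": 0.02, "tz": 0, "turn": 0, "gripper": 0.05}, {"tx": 0, "ty": 0.03, "tz": 0, "turn": 0, "gripper": 0.05}, {"tx": 0, "ty": 0.034, "tz": 0, "turn": 0, "gripper": 0.05}]}}

```text
time_s: 6.35
tcp_pos: [0.5018, 0.3146, 0.0464]
eef_rot: [-90.0, -0.1, -1.0]
contact_force: [4.1, -5.4, 3.3]
gripper_width: 0.0595
```

Run:
```python
from h import *
go(.5016,.314,.042,-1.1)
```

```text
t6.35 at [0.5018 0.3146 0.0464] [-9.001e+01 -6.000e-02 -1.030e+00] w0.0595 F [ 4.1 -5.4  3.3] q6 -142
tx -0.0002 ty 0.0044 tz -0.0006 turn 0.0012  rows 0.1
```

>>> {"method": "apply_moves", "body": {"deltas": [{"tx": 0.0003, "ty": 0.002, "tz": -0.0005, "turn": 0, "gripper": 0.05}, {"tx": 0.0003, "ty": 0.004, "tz": -0.0005, "turn": 0, "gripper": 0.05}, {"tx": 0.0003, "ty": 0.0055, "tz": -0.0005, "turn": 0, "gripper": 0.05}, {"tx": 0.0003, "ty": 0.0055, "tz": -0.0005, "turn": 0, "gripper": 0.05}]}}

```text
time_s: 6.75
tcp_pos: [0.5016, 0.3145, 0.0425]
eef_rot: [-90.0, -0.1, -1.0]
contact_force: [0.6, -4.5, 8.4]
gripper_width: 0.0593
```

Run:
```python
from h import *
go(.5016,.314,.042,-1.1)
snap('w4')
```

```text
t6.75 at [0.5016 0.3145 0.0425] [-8.998e+01 -6.000e-02 -1.020e+00] w0.0593 F [ 0.6 -4.5  8.4] q6 -142
tx -0.0000 ty 0.0005 tz -0.0005 turn 0.0015  rows 0.0
t 6.75 [0.5016 0.3145 0.0425] [-8.998e+01 -6.000e-02 -1.020e+00]
```

View pics/w4.png

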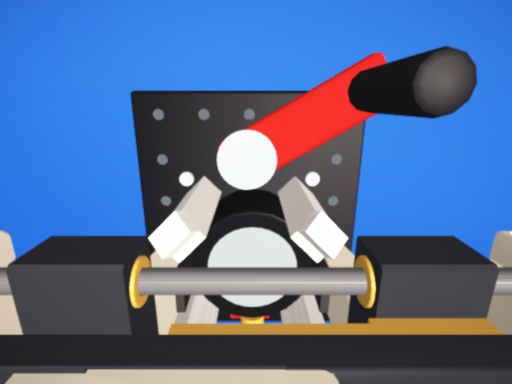

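>>> {"method": "apply_moves", "body": {"deltas": [{"tx": 0, "ty": 0, "tz": 0, "turn": 0, "gripper": 0.08}, {"tx": 0, "ty": 0, "tz": 0, "turn": 0, "gripper": 0.08}, {"tx": 0, "ty": 0, "tz": 0, "turn": 0, "gripper": 0.08}, {"tx": 0, "ty": -0.02, "tz": 0, "turn": 0, "gripper": 0.08}, {"tx": 0, "ty": -0.06, "tz": 0, "turn": 0, "gripper": 0.08}]}}

```text
time_s: 7.3
tcp_pos: [0.4995, 0.3129, 0.0988]
eef_rot: [-90.3, 0.3, -1.1]
contact_force: [0.6, 0.2, 0.6]
gripper_width: 0.0799
```

>>> {"method": "apply_moves", "body": {"deltas": [{"tx": 0, "ty": -0.05, "tz": 0, "turn": 0, "gripper": 0.08}, {"tx": 0, "ty": -0.1, "tz": 0, "turn": 0, "gripper": 0.08}, {"tx": 0.03, "ty": -0.15, "tz": 0, "turn": 0, "gripper": 0.0876}, {"tx": 0.05, "ty": -0.15, "tz": 0, "turn": 0, "gripper": 0.0876}, {"tx": 0.05, "ty": -0.15, "tz": 0, "turn": 0, "gripper": 0.0876}]}}

```text
time_s: 7.8
tcp_pos: [0.5537, 0.3141, 0.2532]
eef_rot: [-89.8, -0.2, -1.1]
contact_force: [-0.3, 0.2, -0.4]
gripper_width: 0.0871
```

Run:
```python
from h import *
p,d,C=snap('w5')
hsv=cv2.cvtColor(p,cv2.COLOR_RGB2HSV).astype(int);H,S,V=hsv[...,0],hsv[...,1],hsv[...,2]
print(proj(C,[.5016,.314,.052]))
u,v=proj(C,[.5016,.314,.052])
l=comp((S<60)&(V>100),(u,v),20);print(l[0],l[1],circ(C,l[2],.052),np.median(pts(C,d)[int(v)-8:int(v)+8,int(u)-8:int(u)+8,2]))
```

```text
t 7.8 [0.5537 0.3141 0.2532] [-89.84  -0.18  -1.09]
[249.64211198 126.9258723 ]
[250.86449659 125.94246783] [ 231  106   41   41 1321] (array([0.50097995, 0.3153891 ]), np.float64(0.022106218780808738)) 0.05356873132609094
```

View pics/w5.png

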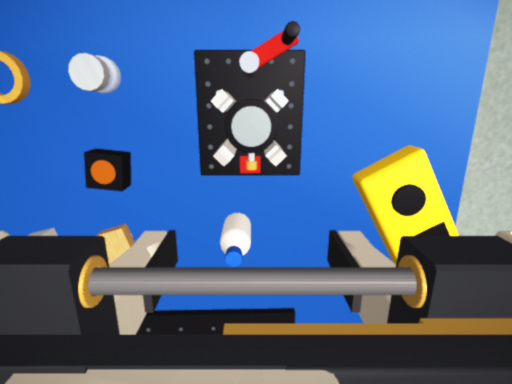

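Run:
```python
from h import *
go(.445,.016,.2,-1)
```

```text
t7.85 at [0.552  0.3135 0.2514] [-8.994e+01 -2.000e-02 -1.110e+00] w0.0874 F [-0.1 -0.5 -1.6] q6 -138
tx -0.1012 ty 0.0514 tz -0.2996 turn -0.0020  rows 6.4
```

>>> {"method": "apply_moves", "body": {"deltas": [{"tx": -0.105, "ty": 0.04, "tz": -0.3, "turn": 0, "gripper": 0.0876}, {"tx": -0.105, "ty": 0.04, "tz": -0.3, "turn": 0, "gripper": 0.0876}, {"tx": -0.105, "ty": 0.04, "tz": -0.3, "turn": 0, "gripper": 0.0876}, {"tx": -0.105, "ty": 0.04, "tz": -0.3, "turn": 0, "gripper": 0.0876}, {"tx": -0.105, "ty": 0.04, "tz": -0.3, "turn": 0, "gripper": 0.0876}]}}

```text
time_s: 8.35
tcp_pos: [0.4628, 0.0791, 0.2187]
eef_rot: [-90.0, 0.1, -1.0]
contact_force: [1.1, -0.5, -0.2]
gripper_width: 0.0879
```

Run:
```python
from h import *
go(.445,.016,.2,-1)
```

```text
t8.35 at [0.4628 0.0791 0.2187] [-9.004e+01  9.000e-02 -1.000e+00] w0.0879 F [ 1.1 -0.5 -0.2] q6 -125
tx -0.0167 ty 0.0187 tz -0.0634 turn 0.0000  rows 1.4
```

>>> {"method": "apply_moves", "body": {"deltas": [{"tx": -0.017, "ty": 0.019, "tz": -0.063, "turn": 0, "gripper": 0.0876}, {"tx": -0.017, "ty": 0.019, "tz": -0.063, "turn": 0, "gripper": 0.0876}, {"tx": -0.017, "ty": 0.019, "tz": -0.063, "turn": 0, "gripper": 0.0876}, {"tx": -0.017, "ty": 0.019, "tz": -0.063, "turn": 0, "gripper": 0.0876}]}}

```text
time_s: 8.75
tcp_pos: [0.4463, 0.0179, 0.2006]
eef_rot: [-90.0, 0.0, -1.1]
contact_force: [0.6, -0.0, -0.4]
gripper_width: 0.0874
```

Run:
```python
from h import *
p,d,C=snap('w6')
hsv=cv2.cvtColor(p,cv2.COLOR_RGB2HSV).astype(int);H,S,V=hsv[...,0],hsv[...,1],hsv[...,2]
uv=proj(C,[.439,.0156,.015]);print(uv)
l=comp((H>8)&(H<28)&(S>110)&(V>90),uv,25)
if l: 
    print(l[0],l[1],circ(C,l[2],.015))
```

```text
t 8.75 [0.4463 0.0179 0.2006] [-9.001e+01  4.000e-02 -1.080e+00]
[249.01538427 170.00164666]
[250.48852459 170.87786885] [ 225  145   52   52 1220] (array([0.44036498, 0.01725299]), np.float64(0.02888111347817253))
```

View pics/w6.png

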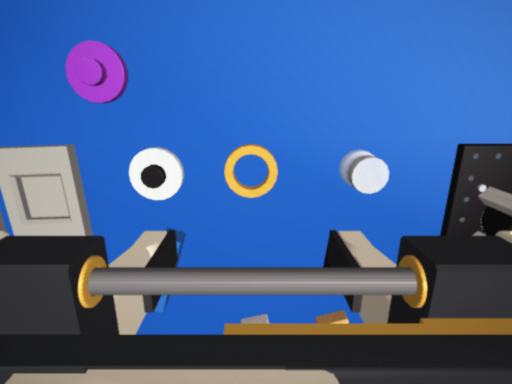

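>>> {"method": "apply_moves", "body": {"deltas": [{"tx": -0.006, "ty": 0.05, "tz": -0.0008, "turn": 0, "gripper": 0.0876}, {"tx": -0.006, "ty": 0.1, "tz": -0.0008, "turn": 0, "gripper": 0.0876}, {"tx": -0.006, "ty": 0.14, "tz": -0.0008, "turn": 0, "gripper": 0.0876}, {"tx": -0.006, "ty": 0.165, "tz": -0.0008, "turn": 0, "gripper": 0.0876}, {"tx": -0.006, "ty": 0.175, "tz": -0.0008, "turn": 0, "gripper": 0.0876}]}}

```text
time_s: 9.3
tcp_pos: [0.4397, 0.0177, 0.0236]
eef_rot: [-90.1, 0.2, -1.0]
contact_force: [-0.7, -0.7, 0.4]
gripper_width: 0.0875
```

Run:
```python
from h import *
go(.4403,.0172,.020,-1.1)
```

```text
t9.30 at [0.4397 0.0177 0.0236] [-90.12   0.23  -0.97] w0.0875 F [-0.7 -0.7  0.4] q6 -119
tx 0.0006 ty 0.0036 tz -0.0005 turn 0.0022  rows 0.1
```

>>> {"method": "apply_moves", "body": {"deltas": [{"tx": 0, "ty": 0.004, "tz": 0, "turn": 0, "gripper": 0.0876}, {"tx": 0, "ty": 0.004, "tz": 0, "turn": 0, "gripper": 0.05}, {"tx": 0, "ty": 0.004, "tz": 0, "turn": 0, "gripper": 0.05}, {"tx": 0, "ty": 0.004, "tz": 0, "turn": 0, "gripper": 0.05}, {"tx": 0, "ty": 0.004, "tz": 0, "turn": 0, "gripper": 0.05}], "newtons": 40}}

```text
time_s: 9.8
tcp_pos: [0.4414, 0.0176, 0.023]
eef_rot: [-89.9, -0.1, -1.0]
contact_force: [-0.3, -1.6, 0.9]
gripper_width: 0.0612
```

>>> {"method": "apply_moves", "body": {"deltas": [{"tx": 0, "ty": 0, "tz": 0, "turn": 0, "gripper": 0.05}, {"tx": 0, "ty": 0, "tz": 0, "turn": 0, "gripper": 0.05}, {"tx": 0, "ty": -0.05, "tz": 0, "turn": 0, "gripper": 0.05}, {"tx": 0, "ty": -0.1, "tz": 0, "turn": 0, "gripper": 0.05}, {"tx": 0, "ty": -0.14, "tz": 0, "turn": 0, "gripper": 0.05}]}}

```text
time_s: 10.3
tcp_pos: [0.4409, 0.0173, 0.1645]
eef_rot: [-90.0, -0.0, -1.0]
contact_force: [1.1, -0.4, -1.0]
gripper_width: 0.059
```

Run:
```python
from h import *
snap('w7')
go(.5016,.3142,.20,-1.1)
```

```text
t 10.3 [0.4409 0.0173 0.1645] [-8.999e+01 -4.000e-02 -1.040e+00]
t10.35 at [0.444  0.0181 0.1705] [-89.85  -0.54  -0.96] w0.0588 F [2.6 1.  6.8] q6 -119
tx 0.0526 ty -0.0295 tz 0.2970 turn 0.0024  rows 6.1
```

View pics/w7.png

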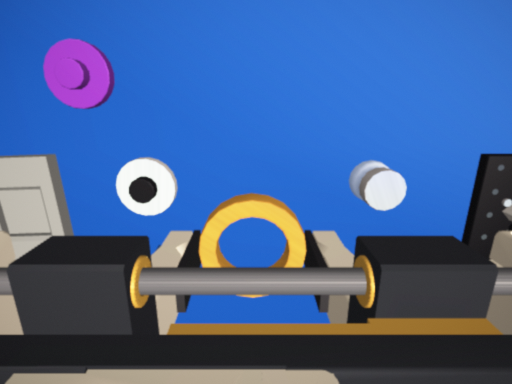

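>>> {"method": "apply_moves", "body": {"deltas": [{"tx": 0.054, "ty": -0.032, "tz": 0.297, "turn": 0, "gripper": 0.05}, {"tx": 0.054, "ty": -0.032, "tz": 0.297, "turn": 0, "gripper": 0.05}, {"tx": 0.054, "ty": -0.032, "tz": 0.297, "turn": 0, "gripper": 0.05}, {"tx": 0.054, "ty": -0.032, "tz": 0.297, "turn": 0, "gripper": 0.05}, {"tx": 0.054, "ty": -0.032, "tz": 0.297, "turn": 0, "gripper": 0.05}]}}

```text
time_s: 10.85
tcp_pos: [0.4896, 0.263, 0.1886]
eef_rot: [-90.0, 0.0, -1.1]
contact_force: [0.9, 0.1, -0.5]
gripper_width: 0.059
```

Run:
```python
from h import *
go(.502,.3145,.14,-1.1)
```

```text
t10.85 at [0.4896 0.263  0.1886] [-8.999e+01  1.000e-02 -1.050e+00] w0.0590 F [ 0.9  0.1 -0.5] q6 -139
tx 0.0115 ty 0.0486 tz 0.0517 turn 0.0009  rows 1.4
```

>>> {"method": "apply_moves", "body": {"deltas": [{"tx": 0.0115, "ty": 0, "tz": 0.0517, "turn": 0, "gripper": 0.05}, {"tx": 0.0115, "ty": 0.02, "tz": 0.0517, "turn": 0, "gripper": 0.05}, {"tx": 0.0115, "ty": 0.045, "tz": 0.0517, "turn": 0, "gripper": 0.05}, {"tx": 0.0115, "ty": 0.048, "tz": 0.0517, "turn": 0, "gripper": 0.05}, {"tx": 0.0115, "ty": 0.048, "tz": 0.0517, "turn": 0, "gripper": 0.05}]}}

```text
time_s: 11.35
tcp_pos: [0.5019, 0.312, 0.1398]
eef_rot: [-90.1, 0.1, -1.0]
contact_force: [-0.6, -0.3, -0.6]
gripper_width: 0.0588
```

Run:
```python
from h import *
go(.502,.3145,.073,-1.1)
```

```text
t11.35 at [0.5019 0.312  0.1398] [-9.01e+01  8.00e-02 -1.05e+00] w0.0588 F [-0.6 -0.3 -0.6] q6 -142
tx 0.0001 ty 0.0668 tz 0.0025 turn 0.0009  rows 1.3
```

>>> {"method": "apply_moves", "body": {"deltas": [{"tx": 0, "ty": 0.015, "tz": 0.002, "turn": 0, "gripper": 0.05}, {"tx": 0, "ty": 0.03, "tz": 0.002, "turn": 0, "gripper": 0.05}, {"tx": 0, "ty": 0.045, "tz": 0.002, "turn": 0, "gripper": 0.05}, {"tx": 0, "ty": 0.055, "tz": 0.002, "turn": 0, "gripper": 0.05}, {"tx": 0, "ty": 0.062, "tz": 0.002, "turn": 0, "gripper": 0.05}]}}

```text
time_s: 11.85
tcp_pos: [0.504, 0.3144, 0.0833]
eef_rot: [-90.0, -0.2, -0.9]
contact_force: [-12.2, -13.7, 53.2]
gripper_width: 0.0587
```

Run:
```python
from h import *
go(.502,.3145,.0725,-1.1)
```

```text
t11.85 at [0.504  0.3144 0.0833] [-89.99  -0.21  -0.93] w0.0587 F [-12.2 -13.7  53.2] q6 -142
tx -0.0020 ty 0.0108 tz 0.0000 turn 0.0030  rows 0.2
```

>>> {"method": "apply_moves", "body": {"deltas": [{"tx": 0, "ty": -0.012, "tz": 0, "turn": 0, "gripper": 0.05}, {"tx": -0.001, "ty": -0.03, "tz": 0, "turn": 0, "gripper": 0.05}, {"tx": -0.001, "ty": -0.04, "tz": 0, "turn": 0, "gripper": 0.05}, {"tx": -0.001, "ty": -0.04, "tz": 0, "turn": 0, "gripper": 0.05}]}}

```text
time_s: 12.25
tcp_pos: [0.5024, 0.3155, 0.121]
eef_rot: [-89.8, -0.2, -1.0]
contact_force: [0.7, -1.0, -0.7]
gripper_width: 0.0593
```

Run:
```python
from h import *
go(.502,.3145,.0725,-1.1)
p,d,C=snap('w8')
p,d=capture('side');save('s2.png',cv2.resize(p[230:384,150:330],None,fx=4,fy=3.8))
```

```text
t12.25 at [0.5024 0.3155 0.121 ] [-89.81  -0.18  -1.04] w0.0593 F [ 0.7 -1.  -0.7] q6 -142
tx -0.0004 ty 0.0485 tz -0.0010 turn 0.0010  rows 1.0
t 12.25 [0.5024 0.3155 0.121 ] [-89.81  -0.18  -1.04]
```

View pics/w8.png

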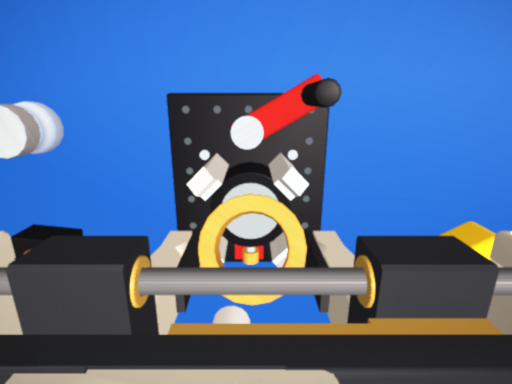

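View pics/s2.png

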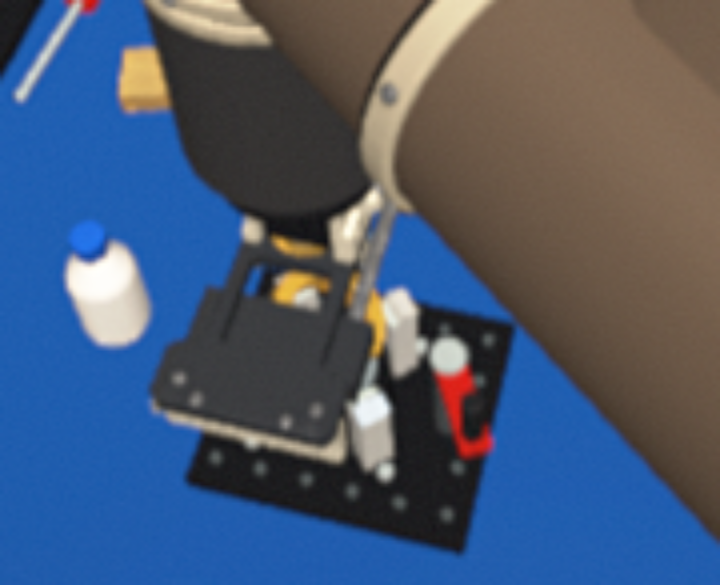

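Run:
```python
from h import *
for f in ['w7.npz','w8.npz']:
    p,d,C=load(f);z=np.load('pics/'+f)
    hsv=cv2.cvtColor(p,cv2.COLOR_RGB2HSV).astype(int);H,S,V=hsv[...,0],hsv[...,1],hsv[...,2]
    m=(H>8)&(H<28)&(S>110)&(V>90); m[262:]=0
    P=pts(C,d)
    n,l,s,c=cv2.connectedComponentsWithStats(m.astype(np.uint8));k=1+np.argmax(s[1:,4]);mm=(l==k)
    Q=P[mm&(d>0)]-z['t'];zt=np.median(Q[:,2]);print('ztop rel',zt)
    A=np.c_[Q[:,:2],np.ones(len(Q))];g=abs(Q[:,2]-zt)<.006
    print('plane',np.linalg.lstsq(A[g],Q[g,2],rcond=None)[0])
    # top face inner hole
    cs,h=cv2.findContours(mm.astype(np.uint8),cv2.RETR_EXTERNAL,cv2.CHAIN_APPROX_NONE);c=max(cs,key=len)[:,0,:]
    c=c[(c[:,1]<225)&(c[:,1]>190)]
    for zz in [-.0055,zt]:
        e=circ(C,c,z['t'][2]+zz);print(zz,(e[0]-z['t'][:2]).round(4),e[1])
```

```text
ztop rel -0.007257833427222124
plane [ 0.01395482  0.00067009 -0.00723825]
-0.0055 [-0.02    0.0013] 0.015567401002054752
-0.007257833427222124 [-0.0193  0.0013] 0.01575297708143415
ztop rel -0.01174669754957415
plane [ 0.36242919  0.07948216 -0.00579263]
-0.0055 [-0.0172  0.0009] 0.01716414730915978
-0.01174669754957415 [-0.0145  0.0009] 0.017892158544038594
```

Run:
```python
from h import *
for f,hc in [('w7.npz',(252,245)),('w8.npz',(252,250))]:
    p,d,C=load(f);z=np.load('pics/'+f)
    hsv=cv2.cvtColor(p,cv2.COLOR_RGB2HSV).astype(int);H,S,V=hsv[...,0],hsv[...,1],hsv[...,2]
    m=(H>8)&(H<28)&(S>110)&(V>90)
    out=[];inn=[]
    for a in np.r_[np.arange(180,361,3),np.arange(60,121,3)]:
        c,s=np.cos(np.deg2rad(a)),np.sin(np.deg2rad(a))
        rr=np.arange(20,62,.25);u=hc[0]+rr*c;v=hc[1]+rr*s
        on=m[np.round(v).astype(int),np.round(u).astype(int)]&~((v>262)&(v<296))
        if on.any():
            i=np.where(on)[0];
            if v[i[-1]]<258 or v[i[-1]]>298: out.append((u[i[-1]],v[i[-1]]))
            if v[i[0]]<258: inn.append((u[i[0]],v[i[0]]))
    out=np.array(out);print(len(out),out[:,1].min(),out[:,1].max())
    up=out[out[:,1]<260]
    for zz in [-.0055,-.0073]:
        for o in (out,up):
            e=circ(C,o,z['t'][2]+zz);print(f,zz,(e[0]-z['t'][:2]).round(4),e[1].round(4))
        q=wc(C,np.array(inn),z['t'][2]+zz);e=circ(C,np.array(inn),z['t'][2]+zz);print('inner',(e[0]-z['t'][:2]).round(4),e[1].round(4))
    P=pts(C,d)
    for u,v in [(252,203),(210,235),(295,235),(214,215),(290,215)]:print(u,v,np.round(np.median(P[v-2:v+3,u-2:u+3].reshape(-1,3),0)-z['t'],4))
```

```text
61 193.5 245.0
w7.npz -0.0055 [-0.0057  0.001 ] 0.0281
w7.npz -0.0055 [-0.0057  0.001 ] 0.0281
inner [-0.0027  0.0009] 0.0192
w7.npz -0.0073 [-0.0048  0.001 ] 0.0285
w7.npz -0.0073 [-0.0048  0.001 ] 0.0285
inner [-0.0018  0.0009] 0.0194
252 203 [-0.0287  0.0014 -0.0071]
210 235 [-0.0107 -0.0217 -0.0071]
295 235 [-0.0098  0.0242 -0.0069]
214 215 [-0.0213 -0.019  -0.0084]
290 215 [-0.0209  0.0214 -0.0076]
78 193.57743128636656 304.5
w8.npz -0.0055 [-0.0007  0.0007] 0.0319
w8.npz -0.0055 [-0.0043  0.0008] 0.0293
inner [-0.0054  0.0015] 0.0183
w8.npz -0.0073 [0.0003 0.0007] 0.0323
w8.npz -0.0073 [-0.0034  0.0008] 0.0296
inner [-0.0045  0.0015] 0.0185
252 203 [-0.0258  0.0014 -0.0152]
210 235 [-0.0097 -0.0221 -0.0098]
295 235 [-0.0104  0.0242 -0.0062]
214 215 [-0.0196 -0.0198 -0.0143]
290 215 [-0.0202  0.0218 -0.0107]
```

Run:
```python
import cv2
im=cv2.imread('pics/w8.png');a=cv2.resize(im[180:330,160:345],None,fx=4,fy=4);cv2.imwrite('pics/w8c.png',a)
```

```text
(no output)
```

View pics/w8c.png

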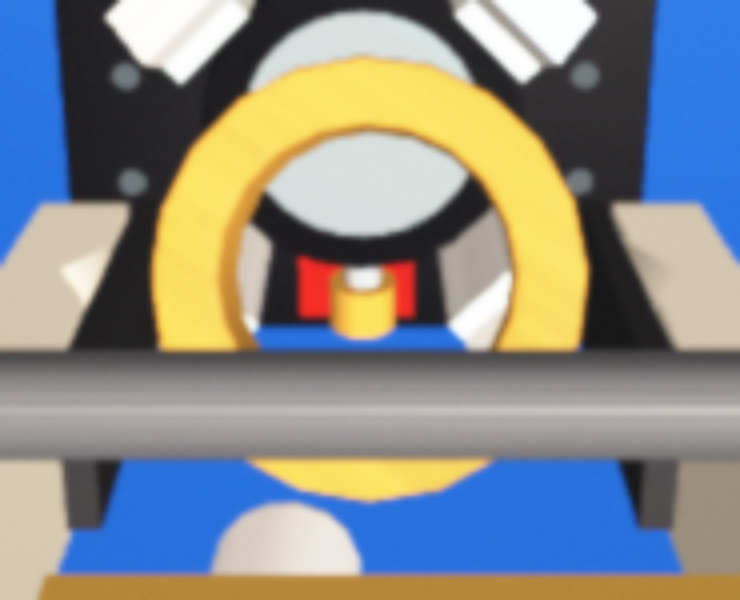

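Run:
```python
from h import *
go(.44,.0175,.15,-1.1)
```

```text
t12.35 at [0.5013 0.3147 0.1187] [-8.995e+01 -2.000e-02 -1.060e+00] w0.0598 F [ 0.3  0.  -1.5] q6 -142
tx -0.0558 ty -0.0313 tz -0.2982 turn 0.0007  rows 6.1
```

>>> {"method": "apply_moves", "body": {"deltas": [{"tx": 0, "ty": -0.04, "tz": 0, "turn": 0, "gripper": 0.05}, {"tx": -0.056, "ty": -0.05, "tz": -0.3, "turn": 0, "gripper": 0.05}, {"tx": -0.056, "ty": -0.05, "tz": -0.3, "turn": 0, "gripper": 0.05}, {"tx": -0.056, "ty": -0.05, "tz": -0.3, "turn": 0, "gripper": 0.05}, {"tx": -0.056, "ty": -0.05, "tz": -0.3, "turn": 0, "gripper": 0.05}]}}

```text
time_s: 12.85
tcp_pos: [0.4598, 0.1169, 0.1642]
eef_rot: [-90.0, 0.1, -1.0]
contact_force: [2.0, -0.5, -0.1]
gripper_width: 0.0593
```

Run:
```python
from h import *
go(.44,.0175,.06,-1.1)
```

```text
t12.85 at [0.4598 0.1169 0.1642] [-9.004e+01  6.000e-02 -1.010e+00] w0.0593 F [ 2.  -0.5 -0.1] q6 -129
tx -0.0181 ty 0.1042 tz -0.0998 turn 0.0015  rows 2.9
```

>>> {"method": "apply_moves", "body": {"deltas": [{"tx": -0.018, "ty": 0, "tz": -0.1, "turn": 0, "gripper": 0.05}, {"tx": -0.018, "ty": 0, "tz": -0.1, "turn": 0, "gripper": 0.05}, {"tx": -0.018, "ty": 0.04, "tz": -0.1, "turn": 0, "gripper": 0.05}, {"tx": -0.018, "ty": 0.09, "tz": -0.1, "turn": 0, "gripper": 0.05}, {"tx": -0.018, "ty": 0.11, "tz": -0.1, "turn": 0, "gripper": 0.05}]}}

```text
time_s: 13.35
tcp_pos: [0.4386, 0.0174, 0.0515]
eef_rot: [-90.1, 0.3, -1.2]
contact_force: [1.0, 0.4, -0.2]
gripper_width: 0.0594
```

Run:
```python
from h import *
go(.44,.0175,.025,-1.1)
```

```text
t13.35 at [0.4386 0.0174 0.0515] [-90.09   0.25  -1.18] w0.0594 F [ 1.   0.4 -0.2] q6 -119
tx 0.0014 ty 0.0265 tz 0.0001 turn -0.0015  rows 0.5
```

>>> {"method": "apply_moves", "body": {"deltas": [{"tx": 0, "ty": 0.01, "tz": 0, "turn": 0, "gripper": 0.05}, {"tx": 0, "ty": 0.017, "tz": 0, "turn": 0, "gripper": 0.05}, {"tx": 0, "ty": 0.022, "tz": 0, "turn": 0, "gripper": 0.05}, {"tx": 0, "ty": 0.026, "tz": 0, "turn": 0, "gripper": 0.05}, {"tx": 0, "ty": 0.028, "tz": 0, "turn": 0, "gripper": 0.05}], "newtons": 6}}

```text
time_s: 13.85
tcp_pos: [0.4421, 0.0197, 0.0275]
eef_rot: [-90.0, -0.1, -1.0]
contact_force: [0.2, -0.8, 0.1]
gripper_width: 0.061
```

>>> {"method": "apply_moves", "body": {"deltas": [{"tx": 0, "ty": 0, "tz": 0, "turn": 0, "gripper": 0.075}, {"tx": 0, "ty": 0, "tz": 0, "turn": 0, "gripper": 0.0876}, {"tx": 0, "ty": -0.04, "tz": 0, "turn": 0, "gripper": 0.0876}, {"tx": 0, "ty": -0.09, "tz": 0, "turn": 0, "gripper": 0.0876}, {"tx": 0, "ty": -0.1, "tz": 0, "turn": 0, "gripper": 0.0876}]}}

```text
time_s: 14.35
tcp_pos: [0.4438, 0.0201, 0.1321]
eef_rot: [-89.8, -0.4, -1.0]
contact_force: [0.6, -0.1, -0.4]
gripper_width: 0.0872
```

>>> {"method": "apply_moves", "body": {"deltas": [{"tx": 0, "ty": 0, "tz": 0, "turn": 0, "gripper": 0.0876}, {"tx": 0, "ty": 0, "tz": 0, "turn": 0, "gripper": 0.0876}]}}

```text
time_s: 14.55
tcp_pos: [0.4408, 0.0192, 0.1268]
eef_rot: [-90.0, -0.0, -1.1]
contact_force: [-1.0, 0.6, -0.3]
gripper_width: 0.0876
```

```bash
cat >> h.py <<'E'
def ring(p,C,hc,z,rmin=8,rmax=62,lim=258,rm=.025,ang=(180,361)):
    hsv=cv2.cvtColor(p,cv2.COLOR_RGB2HSV).astype(int);H,S,V=hsv[...,0],hsv[...,1],hsv[...,2]
    m=((H>8)&(H<28)&(S>110)&(V>90))
    M=[]
    for a in np.arange(*ang,3):
        c,s=np.cos(np.deg2rad(a)),np.sin(np.deg2rad(a))
        rr=np.arange(rmin,rmax,.25);u=hc[0]+rr*c;v=hc[1]+rr*s
        on=m[np.clip(np.round(v).astype(int),0,383),np.clip(np.round(u).astype(int),0,511)]
        i=np.where(on)[0]
        if len(i)>4 and v[i[-1]]<lim:
            M.append((wc(C,[(u[i[-1]],v[i[-1]])],z)[0]+wc(C,[(u[i[0]],v[i[0]])],z)[0])/2)
    M=np.array(M)
    from scipy.optimize import least_squares
    s=least_squares(lambda c:np.hypot(*(M-c).T)-rm,M.mean(0),loss='soft_l1',f_scale=.001)
    return s.x,np.std(s.fun),len(M)
E
python3 - <<'E'
from h import *
p,d,C=snap('w9')
uv=proj(C,[.44,.0175,.015]);print(uv)
st=np.load('pics/w9.npz')
print(ring(p,C,uv,.015,rmin=5,rmax=45,ang=(0,360)))
p7,d7,C7=load('w7.npz');t=np.load('pics/w7.npz')['t'];print(ring(p7,C7,(252,245),t[2]-.0065,rmin=20)[0]-t[:2])
E
```

```text
t 14.55 [0.4408 0.0192 0.1268] [-8.997e+01 -2.000e-02 -1.060e+00]
[249.06354394 194.95864393]
(array([0.44171887, 0.02108191]), np.float64(0.00025715412934548696), 120)
[-0.00220613  0.00090983]
```

View pics/w9.png

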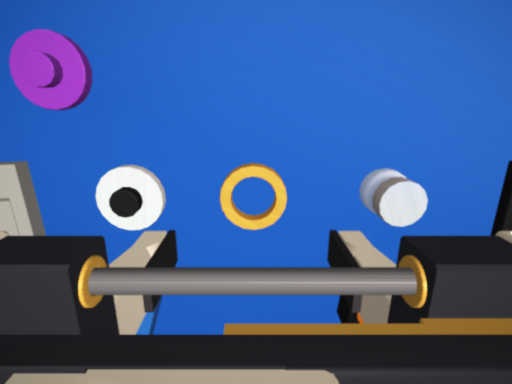

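>>> {"method": "apply_moves", "body": {"deltas": [{"tx": 0.001, "ty": 0.04, "tz": 0.001, "turn": 0, "gripper": 0.0876}, {"tx": 0.001, "ty": 0.08, "tz": 0.001, "turn": 0, "gripper": 0.0876}, {"tx": 0.001, "ty": 0.1, "tz": 0.001, "turn": 0, "gripper": 0.0876}, {"tx": 0.001, "ty": 0.1, "tz": 0.001, "turn": 0, "gripper": 0.0876}, {"tx": 0.001, "ty": 0.1, "tz": 0.001, "turn": 0, "gripper": 0.0876}]}}

```text
time_s: 15.1
tcp_pos: [0.4416, 0.0198, 0.0263]
eef_rot: [-90.1, 0.1, -1.0]
contact_force: [-0.3, -0.3, 0.8]
gripper_width: 0.0878
```

Run:
```python
from h import *
go(.4417,.0203,.0195,-1.1)
```

```text
t15.10 at [0.4416 0.0198 0.0263] [-90.09   0.15  -1.03] w0.0878 F [-0.3 -0.3  0.8] q6 -119
tx 0.0001 ty 0.0068 tz 0.0005 turn 0.0012  rows 0.1
```

>>> {"method": "apply_moves", "body": {"deltas": [{"tx": 0, "ty": 0.006, "tz": 0.0005, "turn": 0, "gripper": 0.0876}, {"tx": 0, "ty": 0.006, "tz": 0.0005, "turn": 0, "gripper": 0.0876}, {"tx": 0, "ty": 0.006, "tz": 0.0005, "turn": 0, "gripper": 0.0876}]}}

```text
time_s: 15.4
tcp_pos: [0.4426, 0.0209, 0.0216]
eef_rot: [-90.0, -0.1, -1.0]
contact_force: [-0.1, 0.3, 0.2]
gripper_width: 0.0875
```

Run:
```python
from h import *
go(.4417,.0203,.0195,-1.1)
```

```text
t15.40 at [0.4426 0.0209 0.0216] [-8.997e+01 -6.000e-02 -1.040e+00] w0.0875 F [-0.1  0.3  0.2] q6 -119
tx -0.0009 ty 0.0021 tz -0.0006 turn 0.0010  rows 0.0
```

>>> {"method": "apply_moves", "body": {"deltas": [{"tx": -0.0005, "ty": 0.0015, "tz": -0.0004, "turn": 0, "gripper": 0.0876}, {"tx": -0.0005, "ty": 0.0015, "tz": -0.0004, "turn": 0, "gripper": 0.05}, {"tx": -0.0005, "ty": 0.0015, "tz": -0.0004, "turn": 0, "gripper": 0.05}, {"tx": -0.0005, "ty": 0.0015, "tz": -0.0004, "turn": 0, "gripper": 0.05}, {"tx": -0.0005, "ty": 0.0015, "tz": -0.0004, "turn": 0, "gripper": 0.05}], "newtons": 45}}

```text
time_s: 15.9
tcp_pos: [0.4418, 0.0203, 0.0196]
eef_rot: [-90.0, -0.0, -1.0]
contact_force: [0.4, -1.9, 0.5]
gripper_width: 0.0609
```

>>> {"method": "apply_moves", "body": {"deltas": [{"tx": 0, "ty": 0, "tz": 0, "turn": 0, "gripper": 0.05}, {"tx": 0, "ty": 0, "tz": 0, "turn": 0, "gripper": 0.05}, {"tx": 0, "ty": -0.04, "tz": 0, "turn": 0, "gripper": 0.05}, {"tx": 0, "ty": -0.09, "tz": 0, "turn": 0, "gripper": 0.05}, {"tx": 0, "ty": -0.14, "tz": 0, "turn": 0, "gripper": 0.05}]}}

```text
time_s: 16.4
tcp_pos: [0.4409, 0.0199, 0.1607]
eef_rot: [-90.1, 0.1, -1.0]
contact_force: [1.4, 0.5, -1.1]
gripper_width: 0.0591
```

>>> {"method": "apply_moves", "body": {"deltas": [{"tx": 0.06, "ty": -0.02, "tz": 0.293, "turn": 0, "gripper": 0.05}, {"tx": 0.06, "ty": -0.02, "tz": 0.293, "turn": 0, "gripper": 0.05}, {"tx": 0.06, "ty": -0.02, "tz": 0.293, "turn": 0, "gripper": 0.05}, {"tx": 0.06, "ty": -0.02, "tz": 0.293, "turn": 0, "gripper": 0.05}, {"tx": 0.06, "ty": -0.02, "tz": 0.293, "turn": 0, "gripper": 0.05}]}}

```text
time_s: 16.9
tcp_pos: [0.4961, 0.2656, 0.1762]
eef_rot: [-90.0, 0.0, -1.0]
contact_force: [1.8, 0.9, -0.6]
gripper_width: 0.0588
```

Run:
```python
from h import *
go(.5016,.3135,.14,-1.1)
```

```text
t16.90 at [0.4961 0.2656 0.1762] [-9.00e+01  1.00e-02 -1.04e+00] w0.0588 F [ 1.8  0.9 -0.6] q6 -139
tx 0.0047 ty 0.0362 tz 0.0480 turn 0.0011  rows 1.2
```

Good. Position above at 0.13, settle, and measure ring vs. fixture.

>>> {"method": "apply_moves", "body": {"deltas": [{"tx": 0.0045, "ty": 0, "tz": 0.048, "turn": 0, "gripper": 0.05}, {"tx": 0.0045, "ty": 0.02, "tz": 0.048, "turn": 0, "gripper": 0.05}, {"tx": 0.0045, "ty": 0.04, "tz": 0.048, "turn": 0, "gripper": 0.05}, {"tx": 0.0045, "ty": 0.04, "tz": 0.048, "turn": 0, "gripper": 0.05}, {"tx": 0.0045, "ty": 0.04, "tz": 0.048, "turn": 0, "gripper": 0.05}]}}

```text
time_s: 17.4
tcp_pos: [0.5015, 0.3113, 0.1361]
eef_rot: [-90.1, 0.0, -1.0]
contact_force: [0.7, 0.0, 0.1]
gripper_width: 0.059
```

>>> {"method": "apply_moves", "body": {"deltas": [{"tx": 0, "ty": 0, "tz": 0, "turn": 0, "gripper": 0.05}, {"tx": 0, "ty": 0, "tz": 0, "turn": 0, "gripper": 0.05}, {"tx": 0, "ty": 0, "tz": 0, "turn": 0, "gripper": 0.05}]}}

```text
time_s: 17.7
tcp_pos: [0.5019, 0.3117, 0.1372]
eef_rot: [-89.9, -0.1, -1.1]
contact_force: [1.2, -0.4, -0.4]
gripper_width: 0.0589
```

Run:
```python
from h import *
p,d,C=snap('w10');t=np.load('pics/w10.npz')['t']
x=ring(p,C,(252,245),t[2]-.005,rmin=22)
print(x,x[0]-t[:2])
P=pts(C,d)-t
for u,v in [(252,203),(210,235),(295,235),(214,215),(290,215)]:print(u,v,np.round(np.median(P[v-2:v+3,u-2:u+3].reshape(-1,3),0),4))
go(.5016,.3135,.0725,-1.1)
```

```text
t 17.7 [0.5019 0.3117 0.1372] [-8.993e+01 -6.000e-02 -1.060e+00]
(array([0.50204038, 0.31244953]), np.float64(0.0003561227669169984), 61) [9.22342766e-05 7.50363097e-04]
252 203 [-0.0282  0.0014 -0.0084]
210 235 [-0.0125 -0.0211 -0.0038]
295 235 [-0.0114  0.0237 -0.0036]
214 215 [-0.019  -0.02   -0.0152]
290 215 [-0.0193  0.022  -0.0129]
t17.75 at [0.5019 0.3117 0.137 ] [-8.994e+01 -5.000e-02 -1.060e+00] w0.0593 F [-0.4  0.2 -1.1] q6 -142
tx -0.0003 ty 0.0645 tz 0.0018 turn 0.0007  rows 1.3
```

View pics/w10.png

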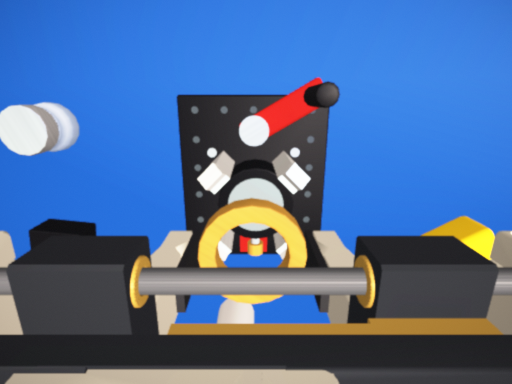

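Run:
```python
from h import *
p,d,C=load('w10.npz');P=pts(C,d)
hm=(P[...,2]>.068)&(P[...,2]<.09)&(d>0)
for q in [(216,172),(291,171)]:
    c=comp(hm,q,18);print(c[0],c[1],onz(C,*c[0],.08)[:2])
p,d,C=load('w5.npz');P=pts(C,d)
hm=(P[...,2]>.065)&(P[...,2]<.09)&(d>0)
o=[]
for q in [(223,100),(277,99),(224,153),(276,153)]:
    c=comp(hm,q,18);
    if c: o.append(onz(C,*c[0],.08)[:2]);print(o[-1])
print(np.mean(o,0))
```

```text
[213.98655462 178.01008403] [198 163  33  31 595] [0.47183257 0.28734436]
[293.71016949 177.79491525] [277 163  34  31 590] [0.47277964 0.34155206]
[0.47344635 0.28734706]
[0.47438856 0.34218363]
[0.52801061 0.2867587 ]
[0.52908685 0.34093764]
[0.50123309 0.31430676]
```

>>> {"method": "apply_moves", "body": {"deltas": [{"tx": -0.0004, "ty": 0.015, "tz": 0.0016, "turn": 0, "gripper": 0.05}, {"tx": -0.0004, "ty": 0.03, "tz": 0.0016, "turn": 0, "gripper": 0.05}, {"tx": -0.0004, "ty": 0.035, "tz": 0.0016, "turn": 0, "gripper": 0.05}, {"tx": -0.0004, "ty": 0.035, "tz": 0.0016, "turn": 0, "gripper": 0.05}]}}

```text
time_s: 18.15
tcp_pos: [0.501, 0.3129, 0.1008]
eef_rot: [-90.1, 0.0, -1.0]
contact_force: [0.1, 0.5, -1.0]
gripper_width: 0.0594
```

Run:
```python
from h import *
go(.5014,.3133,.0725,-1.1)
```

```text
t18.15 at [0.501  0.3129 0.1008] [-9.006e+01  4.000e-02 -1.050e+00] w0.0594 F [ 0.1  0.5 -1. ] q6 -142
tx 0.0004 ty 0.0283 tz 0.0004 turn 0.0009  rows 0.6
```

>>> {"method": "apply_moves", "body": {"deltas": [{"tx": 0.0002, "ty": 0.003, "tz": 0.0004, "turn": 0, "gripper": 0.05}, {"tx": 0.0002, "ty": 0.006, "tz": 0.0004, "turn": 0, "gripper": 0.05}, {"tx": 0.0002, "ty": 0.009, "tz": 0.0004, "turn": 0, "gripper": 0.05}]}}

```text
time_s: 18.45
tcp_pos: [0.5017, 0.314, 0.0927]
eef_rot: [-90.0, -0.0, -1.0]
contact_force: [-3.7, -0.2, 8.6]
gripper_width: 0.0592
```

>>> {"method": "apply_moves", "body": {"deltas": [{"tx": 0, "ty": 0.003, "tz": 0, "turn": 0, "gripper": 0.05}, {"tx": 0, "ty": 0.006, "tz": 0, "turn": 0, "gripper": 0.05}]}}

```text
time_s: 18.65
tcp_pos: [0.5012, 0.3135, 0.0864]
eef_rot: [-90.0, 0.0, -1.0]
contact_force: [-0.6, -0.7, -0.5]
gripper_width: 0.0593
```

>>> {"method": "apply_moves", "body": {"deltas": [{"tx": 0, "ty": 0.003, "tz": 0, "turn": 0, "gripper": 0.05}, {"tx": 0, "ty": 0.006, "tz": 0, "turn": 0, "gripper": 0.05}, {"tx": 0, "ty": 0.009, "tz": 0, "turn": 0, "gripper": 0.05}]}}

```text
time_s: 18.95
tcp_pos: [0.5013, 0.3134, 0.0767]
eef_rot: [-90.0, 0.0, -1.0]
contact_force: [-1.4, -0.9, 0.7]
gripper_width: 0.0592
```

>>> {"method": "apply_moves", "body": {"deltas": [{"tx": 0, "ty": 0.003, "tz": 0, "turn": 0, "gripper": 0.05}, {"tx": 0, "ty": 0.005, "tz": 0, "turn": 0, "gripper": 0.05}]}}

```text
time_s: 19.15
tcp_pos: [0.5013, 0.3135, 0.0717]
eef_rot: [-90.0, 0.0, -1.0]
contact_force: [-1.0, -2.8, 4.0]
gripper_width: 0.0593
```

>>> {"method": "apply_moves", "body": {"deltas": [{"tx": 0, "ty": 0.001, "tz": 0, "turn": 0, "gripper": 0.05}, {"tx": 0, "ty": 0.001, "tz": 0, "turn": 0, "gripper": 0.078}, {"tx": 0, "ty": 0.001, "tz": 0, "turn": 0, "gripper": 0.078}, {"tx": 0, "ty": 0.001, "tz": 0, "turn": 0, "gripper": 0.078}, {"tx": 0, "ty": -0.02, "tz": 0, "turn": 0, "gripper": 0.078}]}}

```text
time_s: 19.65
tcp_pos: [0.5002, 0.3126, 0.0899]
eef_rot: [-90.2, 0.2, -1.1]
contact_force: [-0.2, 0.2, -0.5]
gripper_width: 0.0775
```

>>> {"method": "apply_moves", "body": {"deltas": [{"tx": 0, "ty": -0.04, "tz": 0, "turn": 0, "gripper": 0.078}, {"tx": 0.03, "ty": -0.09, "tz": 0, "turn": 0, "gripper": 0.0876}, {"tx": 0.06, "ty": -0.13, "tz": 0, "turn": 0, "gripper": 0.0876}, {"tx": 0.06, "ty": -0.15, "tz": 0, "turn": 0, "gripper": 0.0876}, {"tx": 0.06, "ty": -0.15, "tz": 0, "turn": 0, "gripper": 0.0876}]}}

```text
time_s: 20.15
tcp_pos: [0.5643, 0.3136, 0.2468]
eef_rot: [-89.7, -0.4, -1.1]
contact_force: [-0.0, 0.3, -1.0]
gripper_width: 0.0871
```

Run:
```python
from h import *
p,d,C=snap('w11');uv=proj(C,[.5014,.314,.067]);print(uv)
print(ring(p,C,uv,.067,rmin=5,rmax=40,ang=(0,360)))
P=pts(C,d);hsv=cv2.cvtColor(p,cv2.COLOR_RGB2HSV).astype(int);H,S,V=hsv[...,0],hsv[...,1],hsv[...,2]
m=(H>8)&(H<28)&(S>110)&(V>90)&(np.hypot(P[...,0]-.5014,P[...,1]-.314)<.032)
Q=P[m];print(len(Q),np.median(Q[:,2]),np.linalg.lstsq(np.c_[Q[:,:2]-[.5014,.314],np.ones(len(Q))],Q[:,2],rcond=None)[0])
go(.445,-.093,.2,-1)
save('w11c.png',cv2.resize(p[60:190,180:330],None,fx=4,fy=4))
```

```text
t 20.15 [0.5643 0.3136 0.2468] [-89.73  -0.36  -1.08]
[249.48110244 117.44747147]
(array([0.50251441, 0.31432324]), np.float64(0.0011754887663262227), 120)
1580 0.06783702915027096 [-0.44181343  0.03120168  0.07621238]
t20.20 at [0.5627 0.3131 0.2442] [-89.83  -0.17  -1.08] w0.0872 F [-0.9  0.5 -1.5] q6 -138
tx -0.1100 ty 0.0442 tz -0.4083 turn -0.0014  rows 8.5
```

View pics/w11c.png

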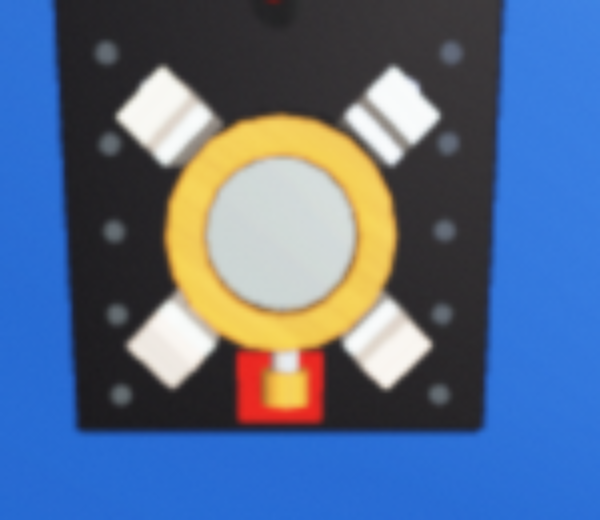

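>>> {"method": "apply_moves", "body": {"deltas": [{"tx": -0.11, "ty": 0.044, "tz": -0.408, "turn": 0, "gripper": 0.0876}, {"tx": -0.11, "ty": 0.044, "tz": -0.408, "turn": 0, "gripper": 0.0876}, {"tx": -0.11, "ty": 0.044, "tz": -0.408, "turn": 0, "gripper": 0.0876}, {"tx": -0.11, "ty": 0.044, "tz": -0.408, "turn": 0, "gripper": 0.0876}, {"tx": -0.11, "ty": 0.044, "tz": -0.408, "turn": 0, "gripper": 0.0876}]}}

```text
time_s: 20.7
tcp_pos: [0.4906, 0.0719, 0.2151]
eef_rot: [-90.0, 0.1, -1.0]
contact_force: [1.2, 0.1, 1.2]
gripper_width: 0.0877
```

Run:
```python
from h import *
go(.445,-.093,.17,-1.1)
```

```text
t20.70 at [0.4906 0.0719 0.2151] [-9.002e+01  6.000e-02 -1.000e+00] w0.0877 F [1.2 0.1 1.2] q6 -122
tx -0.0428 ty 0.0451 tz -0.1657 turn 0.0017  rows 3.5
```

>>> {"method": "apply_moves", "body": {"deltas": [{"tx": -0.043, "ty": 0.045, "tz": -0.166, "turn": 0, "gripper": 0.0876}, {"tx": -0.043, "ty": 0.045, "tz": -0.166, "turn": 0, "gripper": 0.0876}, {"tx": -0.043, "ty": 0.045, "tz": -0.166, "turn": 0, "gripper": 0.0876}, {"tx": -0.043, "ty": 0.045, "tz": -0.166, "turn": 0, "gripper": 0.0876}, {"tx": -0.043, "ty": 0.045, "tz": -0.166, "turn": 0, "gripper": 0.0876}]}}

```text
time_s: 21.2
tcp_pos: [0.4434, -0.0939, 0.1693]
eef_rot: [-90.0, 0.2, -1.2]
contact_force: [0.6, 0.4, 0.2]
gripper_width: 0.0877
```

>>> {"method": "apply_moves", "body": {"deltas": [{"tx": 0, "ty": 0, "tz": 0, "turn": 0, "gripper": 0.0876}, {"tx": 0, "ty": 0, "tz": 0, "turn": 0, "gripper": 0.0876}]}}

```text
time_s: 21.4
tcp_pos: [0.4465, -0.091, 0.1711]
eef_rot: [-90.0, -0.0, -1.0]
contact_force: [-0.2, 0.1, 0.1]
gripper_width: 0.0878
```

Run:
```python
from h import *
p,d,C=snap('w12')
hsv=cv2.cvtColor(p,cv2.COLOR_RGB2HSV).astype(int);H,S,V=hsv[...,0],hsv[...,1],hsv[...,2]
uv=proj(C,[.441,-.093,.012]);print(uv)
l=comp((S<70)&(V>110),uv,25)
if l: print(l[1],circ(C,l[2],.012))
k=comp((V<70),uv,25)
if k: print(k[1],circ(C,k[2],.024))
```

```text
t 21.4 [ 0.4465 -0.091   0.1711] [-90.    -0.    -1.02]
[249.11304733 177.13179833]
[ 230  127   60   59 2232] (array([ 0.42046173, -0.08201528]), np.float64(0.029460068450780696))
[248 146  24  26 482] (array([ 0.41990322, -0.08222571]), np.float64(0.011626169042258489))
```

View pics/w12.png

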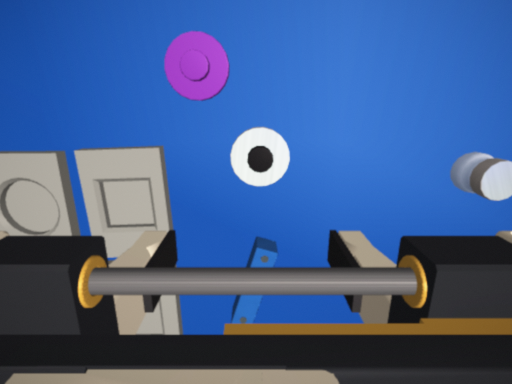

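Run:
```python
from h import *
go(.4205,-.0829,.0195,-1.1)
```

```text
t21.45 at [ 0.4466 -0.0908  0.1713] [-9.0e+01 -1.0e-02 -9.9e-01] w0.0877 F [-0.1  0.4  0.9] q6 -104
tx -0.0263 ty 0.1518 tz 0.0075 turn 0.0020  rows 3.1
```

>>> {"method": "apply_moves", "body": {"deltas": [{"tx": -0.026, "ty": 0.02, "tz": 0.008, "turn": 0, "gripper": 0.0876}, {"tx": -0.026, "ty": 0.06, "tz": 0.008, "turn": 0, "gripper": 0.0876}, {"tx": -0.026, "ty": 0.1, "tz": 0.008, "turn": 0, "gripper": 0.0876}, {"tx": -0.026, "ty": 0.13, "tz": 0.008, "turn": 0, "gripper": 0.0876}, {"tx": -0.026, "ty": 0.14, "tz": 0.008, "turn": 0, "gripper": 0.0876}]}}

```text
time_s: 21.95
tcp_pos: [0.4191, -0.0826, 0.029]
eef_rot: [-90.1, 0.2, -1.0]
contact_force: [0.1, 0.2, 0.6]
gripper_width: 0.0875
```

Run:
```python
from h import *
p,d,C=snap('w13')
hsv=cv2.cvtColor(p,cv2.COLOR_RGB2HSV).astype(int);H,S,V=hsv[...,0],hsv[...,1],hsv[...,2]
k=comp((V<70),proj(C,[.4205,-.082,.024]),25)
if k: print(k[1],circ(C,k[2],.024))
go(.4205,-.0829,.0195,-1.1)
```

```text
t 21.95 [ 0.4191 -0.0826  0.029 ] [-90.06   0.23  -0.96]
t22.00 at [ 0.4192 -0.0826  0.0289] [-90.06   0.25  -0.98] w0.0877 F [-1.2  0.2 -0.7] q6 -106
tx 0.0013 ty 0.0094 tz -0.0002 turn 0.0022  rows 0.2
```

>>> {"method": "apply_moves", "body": {"deltas": [{"tx": 0.0005, "ty": 0.009, "tz": 0, "turn": 0, "gripper": 0.0876}, {"tx": 0.0005, "ty": 0.009, "tz": 0, "turn": 0, "gripper": 0.0876}, {"tx": 0.0005, "ty": 0.009, "tz": 0, "turn": 0, "gripper": 0.0876}, {"tx": 0.0005, "ty": 0.009, "tz": 0, "turn": 0, "gripper": 0.0876}]}}

```text
time_s: 22.4
tcp_pos: [0.4217, -0.0829, 0.0232]
eef_rot: [-90.0, -0.1, -1.0]
contact_force: [-0.1, 1.0, -0.4]
gripper_width: 0.0876
```

Run:
```python
from h import *
go(.4205,-.0829,.0195,-1.1)
```

```text
t22.40 at [ 0.4217 -0.0829  0.0232] [-89.97  -0.11  -1.04] w0.0876 F [-0.1  1.  -0.4] q6 -106
tx -0.0012 ty 0.0037 tz -0.0000 turn 0.0011  rows 0.1
```

>>> {"method": "apply_moves", "body": {"deltas": [{"tx": -0.0006, "ty": 0.003, "tz": 0, "turn": 0, "gripper": 0.0876}, {"tx": -0.0006, "ty": 0.003, "tz": 0, "turn": 0, "gripper": 0.0876}, {"tx": -0.0006, "ty": 0.003, "tz": 0, "turn": 0, "gripper": 0.05}, {"tx": -0.0006, "ty": 0.003, "tz": 0, "turn": 0, "gripper": 0.05}, {"tx": -0.0006, "ty": 0.003, "tz": 0, "turn": 0, "gripper": 0.05}], "newtons": 45}}

```text
time_s: 22.9
tcp_pos: [0.4204, -0.0831, 0.0193]
eef_rot: [-90.0, 0.0, -1.0]
contact_force: [0.1, 0.0, 0.8]
gripper_width: 0.0688
```

>>> {"method": "apply_moves", "body": {"deltas": [{"tx": 0, "ty": 0, "tz": 0, "turn": 0, "gripper": 0.05}, {"tx": 0, "ty": 0, "tz": 0, "turn": 0, "gripper": 0.05}, {"tx": 0, "ty": -0.04, "tz": 0, "turn": 0, "gripper": 0.05}, {"tx": 0, "ty": -0.09, "tz": 0, "turn": 0, "gripper": 0.05}, {"tx": 0, "ty": -0.14, "tz": 0, "turn": 0, "gripper": 0.05}]}}

```text
time_s: 23.4
tcp_pos: [0.4194, -0.0833, 0.1605]
eef_rot: [-90.0, 0.1, -1.0]
contact_force: [2.6, 0.9, -0.9]
gripper_width: 0.0585
```

Run:
```python
from h import *
snap('w14')
go(.5013,.3135,.19,-1.1)
```

```text
t 23.4 [ 0.4194 -0.0833  0.1605] [-90.03   0.12  -1.05]
t23.45 at [ 0.4237 -0.0832  0.1688] [-90.    -0.56  -0.93] w0.0584 F [ 3.9 -1.5  8.4] q6 -106
tx 0.0711 ty -0.0212 tz 0.3979 turn 0.0029  rows 8.1
```

View pics/w14.png

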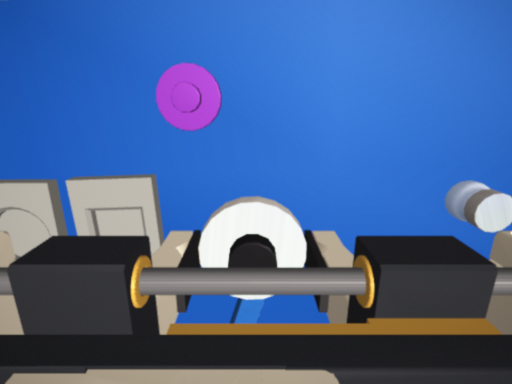

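Disc held level, knob up. Carry over.

>>> {"method": "apply_moves", "body": {"deltas": [{"tx": 0.071, "ty": -0.025, "tz": 0.398, "turn": 0, "gripper": 0.05}, {"tx": 0.071, "ty": -0.025, "tz": 0.398, "turn": 0, "gripper": 0.05}, {"tx": 0.071, "ty": -0.025, "tz": 0.398, "turn": 0, "gripper": 0.05}, {"tx": 0.071, "ty": -0.025, "tz": 0.398, "turn": 0, "gripper": 0.05}, {"tx": 0.071, "ty": -0.025, "tz": 0.398, "turn": 0, "gripper": 0.05}]}}

```text
time_s: 23.95
tcp_pos: [0.4684, 0.1637, 0.1748]
eef_rot: [-90.0, -0.0, -1.0]
contact_force: [0.4, -0.1, -0.9]
gripper_width: 0.0587
```

Run:
```python
from h import *
go(.5013,.3135,.15,-1.1)
```

```text
t23.95 at [0.4684 0.1637 0.1748] [-89.99  -0.    -1.04] w0.0587 F [ 0.4 -0.1 -0.9] q6 -133
tx 0.0302 ty 0.0248 tz 0.1504 turn 0.0011  rows 3.1
```

>>> {"method": "apply_moves", "body": {"deltas": [{"tx": 0.03, "ty": 0.02, "tz": 0.1505, "turn": 0, "gripper": 0.05}, {"tx": 0.03, "ty": 0.02, "tz": 0.1505, "turn": 0, "gripper": 0.05}, {"tx": 0.03, "ty": 0.02, "tz": 0.1505, "turn": 0, "gripper": 0.05}, {"tx": 0.03, "ty": 0.022, "tz": 0.1505, "turn": 0, "gripper": 0.05}, {"tx": 0.03, "ty": 0.025, "tz": 0.1505, "turn": 0, "gripper": 0.05}]}}

```text
time_s: 24.45
tcp_pos: [0.501, 0.3128, 0.1483]
eef_rot: [-90.1, 0.1, -1.0]
contact_force: [-0.6, -1.2, -2.3]
gripper_width: 0.0585
```

>>> {"method": "apply_moves", "body": {"deltas": [{"tx": 0, "ty": 0, "tz": 0, "turn": 0, "gripper": 0.05}, {"tx": 0, "ty": 0, "tz": 0, "turn": 0, "gripper": 0.05}, {"tx": 0, "ty": 0, "tz": 0, "turn": 0, "gripper": 0.05}]}}

```text
time_s: 24.75
tcp_pos: [0.5015, 0.3107, 0.1503]
eef_rot: [-90.0, -0.0, -1.1]
contact_force: [0.9, -0.6, -1.1]
gripper_width: 0.0586
```

Run:
```python
from h import *
p,d,C=snap('w15');t=np.load('pics/w15.npz')['t']
hsv=cv2.cvtColor(p,cv2.COLOR_RGB2HSV).astype(int);H,S,V=hsv[...,0],hsv[...,1],hsv[...,2]
m=(S<70)&(V>110)
P=pts(C,d)
m&=abs(P[...,2]-t[2]+.007)<.02
M=[]
for a in np.arange(190,351,3):
    c,s=np.cos(np.deg2rad(a)),np.sin(np.deg2rad(a));rr=np.arange(30,65,.25);u=252+rr*c;v=250+rr*s
    on=m[np.round(v).astype(int),np.round(u).astype(int)];i=np.where(~on)[0]
    if len(i) and v[i[0]]<235:M.append((u[i[0]]-.3*c,v[i[0]]-.3*s))
q=wc(C,M,t[2]-.0075)
from scipy.optimize import least_squares
s=least_squares(lambda c:np.hypot(*(q-c).T)-.03,q.mean(0),loss='soft_l1',f_scale=.001);print(s.x-t[:2],np.std(s.fun),len(M))
go(.5013,.3135,.086,-1.1)
```

```text
t 24.75 [0.5015 0.3107 0.1503] [-8.997e+01 -3.000e-02 -1.100e+00]
[-0.00143154  0.00101501] 0.0027066218792551303 49
t24.80 at [0.5015 0.3109 0.1504] [-8.995e+01 -3.000e-02 -1.100e+00] w0.0587 F [-0.4 -1.  -1.6] q6 -142
tx -0.0003 ty 0.0644 tz 0.0026 turn -0.0000  rows 1.3
```

View pics/w15.png

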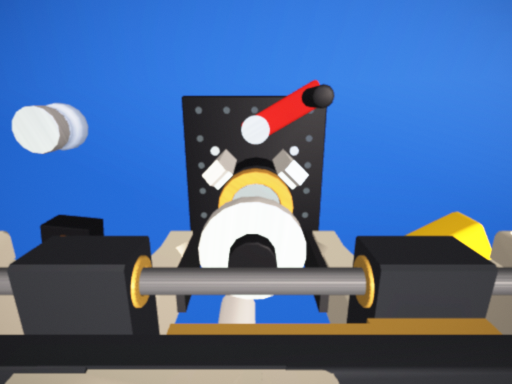

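Run:
```python
from h import *
from scipy.optimize import least_squares
for f in ['w14','w15']:
    p,d,C=load(f+'.npz');t=np.load('pics/%s.npz'%f)['t']
    g=p.astype(int);m=(g[...,0]>150)&(g[...,1]>150)
    M=[]
    for a in np.arange(200,341,4):
        c,s=np.cos(np.deg2rad(a)),np.sin(np.deg2rad(a));rr=np.arange(25,62,.25);u=252+rr*c;v=250+rr*s
        on=m[np.round(v).astype(int),np.round(u).astype(int)];i=np.where(~on)[0]
        i=i[rr[i]>40]
        if len(i):M.append((u[i[0]],v[i[0]],a,rr[i[0]]))
    M=np.array(M);print(M[:,3])
    q=wc(C,M[:,:2],t[2]-.0075)
    s=least_squares(lambda c:np.hypot(*(q-c).T)-.03,q.mean(0),loss='soft_l1',f_scale=.0005);print(f,s.x-t[:2],np.median(abs(s.fun)))
```

```text
[53.75 53.25 52.75 52.5  52.75 52.25 51.25 51.75 51.25 51.5  50.25 49.75
 50.25 50.25 51.25 52.5  51.   50.75 52.75 54.   53.5  53.25 53.25 53.5
 54.   53.75 53.75 54.   54.5  54.   53.75 54.   53.75 54.   53.25 53.75]
w14 [-0.00080281  0.00164599] 0.0005273289035687238
[53.75 53.25 52.75 52.5  52.75 53.   53.75 53.25 54.5  60.   60.75 55.
 53.75 54.   54.   54.   53.25 53.75]
w15 [-0.00084856  0.00104352] 0.00047989606823622966
```

>>> {"method": "apply_moves", "body": {"deltas": [{"tx": 0.0003, "ty": 0.02, "tz": 0.0026, "turn": 0, "gripper": 0.05}, {"tx": 0.0003, "ty": 0.04, "tz": 0.0026, "turn": 0, "gripper": 0.05}, {"tx": 0.0003, "ty": 0.044, "tz": 0.0026, "turn": 0, "gripper": 0.05}, {"tx": 0.0003, "ty": 0.044, "tz": 0.0026, "turn": 0, "gripper": 0.05}, {"tx": 0.0003, "ty": 0.044, "tz": 0.0026, "turn": 0, "gripper": 0.05}]}}

```text
time_s: 25.3
tcp_pos: [0.5022, 0.3145, 0.1068]
eef_rot: [-90.0, -0.1, -1.0]
contact_force: [0.4, -0.1, -1.2]
gripper_width: 0.059
```

Run:
```python
from h import *
go(.502,.3135,.0863,-1.1)
```

```text
t25.30 at [0.5022 0.3145 0.1068] [-8.996e+01 -6.000e-02 -1.040e+00] w0.0590 F [ 0.4 -0.1 -1.2] q6 -142
tx -0.0002 ty 0.0205 tz -0.0010 turn 0.0010  rows 0.4
```

>>> {"method": "apply_moves", "body": {"deltas": [{"tx": -0.0002, "ty": 0.003, "tz": -0.0006, "turn": 0, "gripper": 0.05}, {"tx": -0.0002, "ty": 0.006, "tz": -0.0006, "turn": 0, "gripper": 0.05}, {"tx": -0.0002, "ty": 0.009, "tz": -0.0006, "turn": 0, "gripper": 0.05}, {"tx": -0.0002, "ty": 0.012, "tz": -0.0006, "turn": 0, "gripper": 0.05}]}}

```text
time_s: 25.7
tcp_pos: [0.5015, 0.3137, 0.0936]
eef_rot: [-90.0, -0.0, -1.0]
contact_force: [-0.6, -1.4, -1.0]
gripper_width: 0.059
```

>>> {"method": "apply_moves", "body": {"deltas": [{"tx": 0, "ty": 0.003, "tz": 0, "turn": 0, "gripper": 0.05}, {"tx": 0, "ty": 0.005, "tz": 0, "turn": 0, "gripper": 0.05}]}}

```text
time_s: 25.9
tcp_pos: [0.5014, 0.3136, 0.0883]
eef_rot: [-90.0, 0.0, -1.0]
contact_force: [0.0, -0.4, -0.2]
gripper_width: 0.0586
```

Run:
```python
from h import *
go(.502,.3135,.0863,-1.1)
```

```text
t25.90 at [0.5014 0.3136 0.0883] [-9.002e+01  2.000e-02 -1.040e+00] w0.0586 F [ 0.  -0.4 -0.2] q6 -142
tx 0.0006 ty 0.0020 tz -0.0001 turn 0.0010  rows 0.0
```

>>> {"method": "apply_moves", "body": {"deltas": [{"tx": 0, "ty": 0.0015, "tz": 0, "turn": 0, "gripper": 0.05}, {"tx": 0, "ty": 0.003, "tz": 0, "turn": 0, "gripper": 0.05}, {"tx": 0, "ty": 0.003, "tz": 0, "turn": 0, "gripper": 0.05}]}}

```text
time_s: 26.2
tcp_pos: [0.5015, 0.3137, 0.0863]
eef_rot: [-90.0, -0.0, -1.0]
contact_force: [-2.4, -1.7, 3.8]
gripper_width: 0.0584
```

Contact at the expected height. Release, rise and look.

>>> {"method": "apply_moves", "body": {"deltas": [{"tx": 0, "ty": 0, "tz": 0, "turn": 0, "gripper": 0.05}, {"tx": 0, "ty": 0, "tz": 0, "turn": 0, "gripper": 0.078}, {"tx": 0, "ty": 0, "tz": 0, "turn": 0, "gripper": 0.078}, {"tx": 0, "ty": 0, "tz": 0, "turn": 0, "gripper": 0.078}, {"tx": 0, "ty": -0.02, "tz": 0, "turn": 0, "gripper": 0.078}]}}

```text
time_s: 26.7
tcp_pos: [0.5003, 0.3125, 0.1034]
eef_rot: [-90.2, 0.2, -1.1]
contact_force: [0.2, 0.1, 0.4]
gripper_width: 0.077
```

>>> {"method": "apply_moves", "body": {"deltas": [{"tx": 0, "ty": -0.04, "tz": 0, "turn": 0, "gripper": 0.078}, {"tx": 0.03, "ty": -0.09, "tz": 0, "turn": 0, "gripper": 0.0876}, {"tx": 0.06, "ty": -0.13, "tz": 0, "turn": 0, "gripper": 0.0876}, {"tx": 0.06, "ty": -0.14, "tz": 0, "turn": 0, "gripper": 0.0876}, {"tx": 0.06, "ty": -0.14, "tz": 0, "turn": 0, "gripper": 0.0876}]}}

```text
time_s: 27.2
tcp_pos: [0.5637, 0.3132, 0.2488]
eef_rot: [-89.8, -0.2, -1.1]
contact_force: [-0.2, 0.5, -1.1]
gripper_width: 0.0874
```

Run:
```python
from h import *
p,d,C=snap('w16')
P=pts(C,d);g=p.astype(int)
rr=np.hypot(P[...,0]-.5014,P[...,1]-.314)
m=(rr<.029)&(rr>.016)
Q=P[m];print(len(Q),np.median(Q[:,2]),np.linalg.lstsq(np.c_[Q[:,:2]-[.5014,.314],np.ones(len(Q))],Q[:,2],rcond=None)[0])
hsv=cv2.cvtColor(p,cv2.COLOR_RGB2HSV).astype(int);V=hsv[...,2]
k=comp(V<70,proj(C,[.5014,.314,.091]),10);
if k:print(k[1],circ(C,k[2],.091))
red=comp(((hsv[...,0]<6)|(hsv[...,0]>174))&(hsv[...,1]>150)&(P[...,0]<.46),proj(C,[.43,.335,.091]),40)
print(rect(C,red[2],.091))
pin=comp(V<60,proj(C,[.41,.34,.129]),30);print(pin[:2] if pin else 0, onz(C,*pin[0],.129) if pin else 0)
save('w16c.png',cv2.resize(p[30:180,160:340],None,fx=4,fy=4))
```

```text
t 27.2 [0.5637 0.3132 0.2488] [-89.81  -0.24  -1.09]
2665 0.0803811951633654 [-4.41351733  0.15863328  0.14985629]
[239 108  24  25 462] (array([0.50178796, 0.31446926]), np.float64(0.011146745912449173))
(array([0.42700125, 0.33905957]), 41.59122085571289, 15.713361740112305, -61.255558013916016)
(array([290.67782427,  18.74058577]), array([284,   6,  16,  25, 239], dtype=int32)) [0.42427476 0.34715693 0.129     ]
```

View pics/w16c.png

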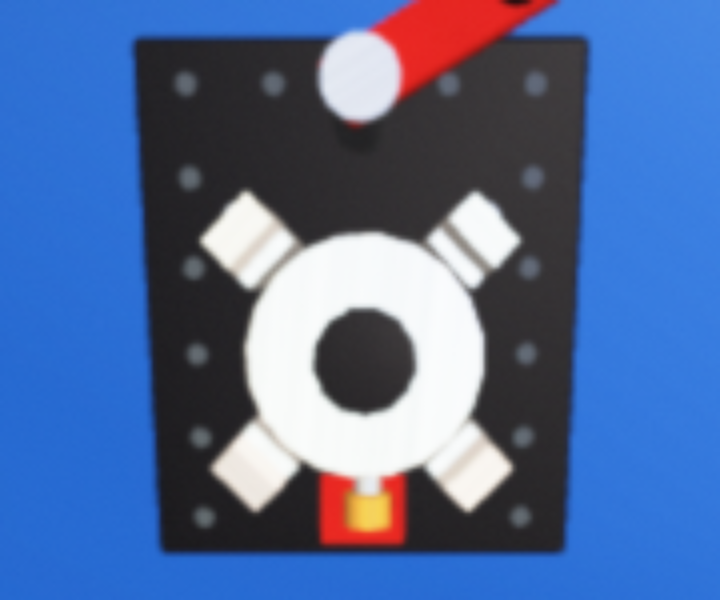

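Run:
```python
from h import *
go(.4206,.3495,.19,-1.1)
```

```text
t27.25 at [0.5622 0.3128 0.2466] [-8.99e+01 -8.00e-02 -1.09e+00] w0.0875 F [-1.1 -0.6 -0.2] q6 -138
tx -0.1423 ty 0.0566 tz 0.0340 turn 0.0002  rows 3.1
```

>>> {"method": "apply_moves", "body": {"deltas": [{"tx": -0.141, "ty": 0.05, "tz": 0.034, "turn": 0, "gripper": 0.06}, {"tx": -0.141, "ty": 0.05, "tz": 0.034, "turn": 0, "gripper": 0.06}, {"tx": -0.141, "ty": 0.05, "tz": 0.034, "turn": 0, "gripper": 0.06}, {"tx": -0.141, "ty": 0.05, "tz": 0.034, "turn": 0, "gripper": 0.06}, {"tx": -0.141, "ty": 0.05, "tz": 0.034, "turn": 0, "gripper": 0.06}]}}

```text
time_s: 27.75
tcp_pos: [0.4194, 0.349, 0.1947]
eef_rot: [-90.1, 0.1, -0.9]
contact_force: [1.4, 0.1, 0.7]
gripper_width: 0.0607
```

Run:
```python
from h import *
p,d,C=snap('w17')
go(.4206,.3495,.113,-1.1)
hsv=cv2.cvtColor(p,cv2.COLOR_RGB2HSV).astype(int);V=hsv[...,2]
uv=proj(C,[.4206,.3495,.129]);print(uv)
```

```text
t 27.75 [0.4194 0.349  0.1947] [-9.009e+01  6.000e-02 -8.800e-01]
t27.80 at [0.4206 0.3493 0.1953] [-9.004e+01  1.000e-02 -9.400e-01] w0.0603 F [-0.3  0.6  0.6] q6 -151
tx -0.0000 ty 0.0823 tz 0.0002 turn 0.0027  rows 1.6
[251.66531407 216.05487376]
```

View pics/w17.png

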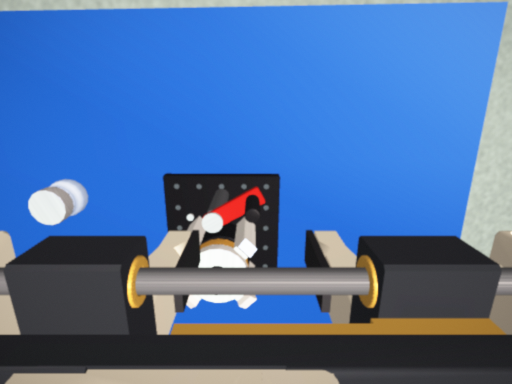

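>>> {"method": "apply_moves", "body": {"deltas": [{"tx": 0, "ty": 0.03, "tz": 0.001, "turn": 0, "gripper": 0.06}, {"tx": 0, "ty": 0.06, "tz": 0.001, "turn": 0, "gripper": 0.06}, {"tx": 0, "ty": 0.08, "tz": 0.001, "turn": 0, "gripper": 0.06}, {"tx": 0, "ty": 0.08, "tz": 0.001, "turn": 0, "gripper": 0.0}, {"tx": 0, "ty": 0.08, "tz": 0.001, "turn": 0, "gripper": 0.0}], "newtons": 10}}

```text
time_s: 28.3
tcp_pos: [0.4222, 0.35, 0.1159]
eef_rot: [-90.0, -0.0, -1.1]
contact_force: [0.6, 0.4, -0.0]
gripper_width: 0.0496
```

>>> {"method": "apply_moves", "body": {"deltas": [{"tx": 0, "ty": 0, "tz": 0, "turn": 0, "gripper": 0.0}, {"tx": 0, "ty": 0, "tz": 0, "turn": 0, "gripper": 0.0}, {"tx": 0, "ty": 0, "tz": 0, "turn": 0, "gripper": 0.0}]}}

```text
time_s: 28.6
tcp_pos: [0.4215, 0.3505, 0.1167]
eef_rot: [-89.9, -0.1, -1.0]
contact_force: [-0.5, 0.5, -0.8]
gripper_width: 0.0255
```

Run:
```python
from h import *
s=r.get_state();p=s['tcp_pos'];print(p,s['gripper_width'],s['contact_force'])
v=p[:2]-np.array([.4394,.3146]);print(np.rad2deg(np.arctan2(v[1],v[0])),np.hypot(*v))
snap('w18')
for th in range(110,-20,-12):
    a=np.deg2rad(th); q=np.array([.4394+.04*np.cos(a),.3146+.04*np.sin(a)])-p[:2]
    y=np.deg2rad(s['eef_rot'][2]);print(th,(q[0]*np.cos(y)+q[1]*np.sin(y)).round(4),(-q[0]*np.sin(y)+q[1]*np.cos(y)).round(4))
```

```text
[0.42153061 0.35054425 0.1166801 ] 0.02552411312948716 [-0.46608106  0.5286544  -0.75295363]
116.43388961822623 0.04014105115756241
t 28.6 [0.4215 0.3505 0.1167] [-8.991e+01 -5.000e-02 -1.050e+00]
110 0.0042 0.0017
98 0.0122 0.0039
86 0.0206 0.0043
74 0.0288 0.003
62 0.0367 0.0
50 0.0437 -0.0045
38 0.0496 -0.0104
26 0.0541 -0.0174
14 0.0572 -0.0252
2 0.0585 -0.0335
-10 0.058 -0.0418
```

View pics/w18.png

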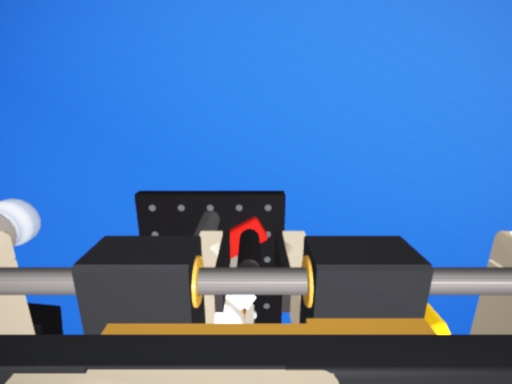

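Pin between the fingers; finish closing, then follow the arc.

>>> {"method": "apply_moves", "body": {"deltas": [{"tx": 0, "ty": 0, "tz": 0, "turn": 0, "gripper": 0.0}, {"tx": 0, "ty": 0, "tz": 0, "turn": 0, "gripper": 0.0}, {"tx": 0, "ty": 0, "tz": 0, "turn": 0, "gripper": 0.0}]}}

```text
time_s: 28.95
tcp_pos: [0.4215, 0.3492, 0.1161]
eef_rot: [-90.1, -0.0, -1.0]
contact_force: [3.1, -4.6, 3.4]
gripper_width: 0.0119
```

>>> {"method": "apply_moves", "body": {"deltas": [{"tx": 0.004, "ty": 0, "tz": 0.0015, "turn": 0, "gripper": 0.0}, {"tx": 0.012, "ty": 0, "tz": 0.004, "turn": 0, "gripper": 0.0}, {"tx": 0.0205, "ty": 0, "tz": 0.0043, "turn": 0, "gripper": 0.0}, {"tx": 0.029, "ty": 0, "tz": 0.003, "turn": 0, "gripper": 0.0}, {"tx": 0.0367, "ty": 0, "tz": 0, "turn": 0, "gripper": 0.0}]}}

```text
time_s: 29.45
tcp_pos: [0.4589, 0.3508, 0.1159]
eef_rot: [-89.9, -0.1, -1.0]
contact_force: [-2.0, 3.6, 0.5]
gripper_width: 0.0116
```

Run:
```python
from h import *
s=r.get_state();p=s['tcp_pos'];print(p,s['gripper_width'],s['contact_force'])
v=p[:2]-np.array([.4394,.3146]);print(np.rad2deg(np.arctan2(v[1],v[0])),np.hypot(*v))
for th in range(50,-20,-12):
    a=np.deg2rad(th); q=np.array([.4394+.04*np.cos(a),.3146+.04*np.sin(a)])-p[:2]
    y=np.deg2rad(s['eef_rot'][2]);print(th,(q[0]*np.cos(y)+q[1]*np.sin(y)).round(4),(-q[0]*np.sin(y)+q[1]*np.cos(y)).round(4))
```

```text
[0.45891726 0.35075585 0.11590422] 0.01158972795640862 [-1.98588477  3.5748396   0.51964644]
61.63941976058894 0.041087329459851836
50 0.0063 -0.0054
38 0.0122 -0.0113
26 0.0168 -0.0183
14 0.0198 -0.0261
2 0.0211 -0.0344
-10 0.0206 -0.0427
```

>>> {"method": "apply_moves", "body": {"deltas": [{"tx": 0.0063, "ty": 0, "tz": -0.005, "turn": 0, "gripper": 0.0}, {"tx": 0.0122, "ty": 0, "tz": -0.011, "turn": 0, "gripper": 0.0}, {"tx": 0.0168, "ty": 0, "tz": -0.018, "turn": 0, "gripper": 0.0}, {"tx": 0.0198, "ty": 0, "tz": -0.026, "turn": 0, "gripper": 0.0}, {"tx": 0.021, "ty": 0, "tz": -0.0345, "turn": 0, "gripper": 0.0}]}}

```text
time_s: 29.95
tcp_pos: [0.4827, 0.318, 0.1169]
eef_rot: [-89.6, -0.4, -1.0]
contact_force: [8.5, 3.8, -3.2]
gripper_width: 0.0115
```

>>> {"method": "apply_moves", "body": {"deltas": [{"tx": 0, "ty": 0, "tz": -0.0015, "turn": 0, "gripper": 0.0}, {"tx": 0, "ty": 0, "tz": -0.003, "turn": 0, "gripper": 0.0}, {"tx": 0, "ty": 0, "tz": -0.003, "turn": 0, "gripper": 0.0}]}}

```text
time_s: 30.25
tcp_pos: [0.4821, 0.3132, 0.1169]
eef_rot: [-89.8, -0.4, -1.0]
contact_force: [10.9, 2.0, -2.8]
gripper_width: 0.0118
```

Run:
```python
from h import *
s=r.get_state();p=s['tcp_pos'];print(p,s['gripper_width'],s['contact_force'])
v=p[:2]-np.array([.4394,.3146]);print(np.rad2deg(np.arctan2(v[1],v[0])),np.hypot(*v))
```

```text
[0.48209579 0.31323706 0.11686041] 0.011756802840757892 [10.88642     2.02341184 -2.76113895]
-1.8283775751691778 0.0427175418458999
```

>>> {"method": "apply_moves", "body": {"deltas": [{"tx": 0.0015, "ty": 0, "tz": -0.0015, "turn": 0, "gripper": 0.0}, {"tx": 0.0015, "ty": 0, "tz": -0.003, "turn": 0, "gripper": 0.0}, {"tx": 0.0015, "ty": 0, "tz": -0.003, "turn": 0, "gripper": 0.0}]}}

```text
time_s: 30.55
tcp_pos: [0.4824, 0.3127, 0.1168]
eef_rot: [-89.5, -0.3, -1.0]
contact_force: [2.4, 12.1, -2.3]
gripper_width: 0.0115
```

>>> {"method": "apply_moves", "body": {"deltas": [{"tx": 0, "ty": 0, "tz": 0.002, "turn": 0, "gripper": 0.05}, {"tx": 0, "ty": 0, "tz": 0.002, "turn": 0, "gripper": 0.05}, {"tx": 0, "ty": 0, "tz": 0.002, "turn": 0, "gripper": 0.05}, {"tx": 0, "ty": -0.03, "tz": 0.002, "turn": 0, "gripper": 0.05}, {"tx": 0, "ty": -0.08, "tz": 0.002, "turn": 0, "gripper": 0.05}]}}

```text
time_s: 31.05
tcp_pos: [0.4781, 0.3084, 0.193]
eef_rot: [-90.4, 0.3, -1.1]
contact_force: [1.9, 1.4, 0.7]
gripper_width: 0.0456
```

>>> {"method": "apply_moves", "body": {"deltas": [{"tx": 0.04, "ty": -0.04, "tz": 0, "turn": 0, "gripper": 0.0876}, {"tx": 0.08, "ty": -0.04, "tz": 0, "turn": 0, "gripper": 0.0876}, {"tx": 0.08, "ty": -0.04, "tz": 0, "turn": 0, "gripper": 0.0876}, {"tx": 0.08, "ty": -0.04, "tz": 0, "turn": 0, "gripper": 0.0876}]}}

```text
time_s: 31.45
tcp_pos: [0.5601, 0.3082, 0.2347]
eef_rot: [-90.1, 0.1, -1.1]
contact_force: [0.4, 0.1, -0.4]
gripper_width: 0.0762
```

Run:
```python
from h import *
p,d,C=snap('w19')
save('w19c.png',cv2.resize(p[30:180,160:340],None,fx=4,fy=4))
hsv=cv2.cvtColor(p,cv2.COLOR_RGB2HSV).astype(int);P=pts(C,d)
red=((hsv[...,0]<6)|(hsv[...,0]>174))&(hsv[...,1]>150)&(P[...,0]<.52)
c=comp(red,proj(C,[.47,.314,.091]),25)
print(rect(C,c[2],.091) if c else None)
```

```text
t 31.45 [0.5601 0.3082 0.2347] [-9.006e+01  7.000e-02 -1.150e+00]
(array([0.46675125, 0.31450806]), 42.0878791809082, 16.200519561767578, -1.2288665771484375)
```

View pics/w19c.png

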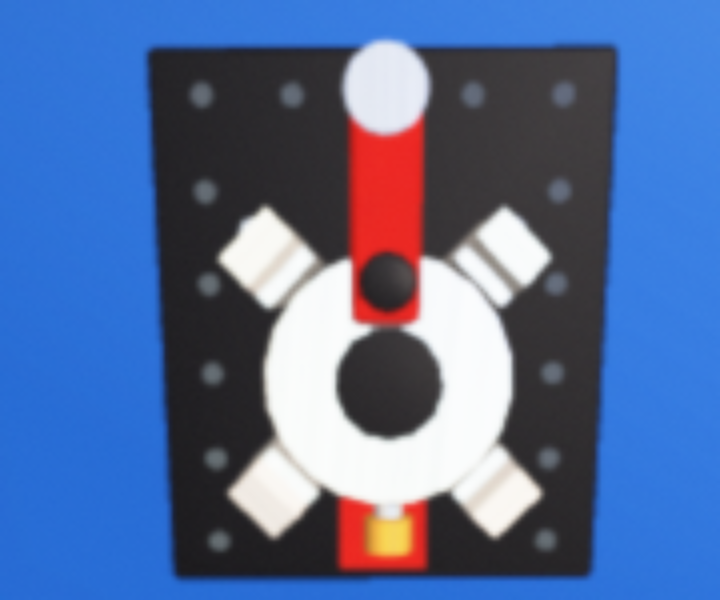

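Run:
```python
from h import *
go(.555,.129,.19,-7)
```

```text
t31.50 at [0.5594 0.3082 0.2346] [-9.008e+01  9.000e-02 -1.110e+00] w0.0801 F [-0.6  0.  -0.1] q6 -137
tx -0.0009 ty 0.0446 tz -0.1793 turn 0.1028  rows 3.7
```

>>> {"method": "apply_moves", "body": {"deltas": [{"tx": 0, "ty": 0.04, "tz": -0.18, "turn": 0.1, "gripper": 0.0876}, {"tx": 0, "ty": 0.04, "tz": -0.18, "turn": 0.1, "gripper": 0.0876}, {"tx": 0, "ty": 0.04, "tz": -0.18, "turn": 0.1, "gripper": 0.0876}, {"tx": 0, "ty": 0.04, "tz": -0.18, "turn": 0.1, "gripper": 0.0876}, {"tx": 0, "ty": 0.04, "tz": -0.18, "turn": 0.1, "gripper": 0.0876}]}}

```text
time_s: 32.0
tcp_pos: [0.554, 0.1253, 0.1945]
eef_rot: [-90.1, 0.2, -6.9]
contact_force: [0.5, 0.7, -0.8]
gripper_width: 0.0876
```

>>> {"method": "apply_moves", "body": {"deltas": [{"tx": 0, "ty": 0, "tz": 0, "turn": 0, "gripper": 0.0876}, {"tx": 0, "ty": 0, "tz": 0, "turn": 0, "gripper": 0.0876}]}}

```text
time_s: 32.2
tcp_pos: [0.5562, 0.1298, 0.196]
eef_rot: [-90.0, -0.0, -6.7]
contact_force: [-0.0, -0.4, 0.8]
gripper_width: 0.0875
```

Run:
```python
from h import *
p,d,C=snap('w20')
hsv=cv2.cvtColor(p,cv2.COLOR_RGB2HSV).astype(int);H,S,V=hsv[...,0],hsv[...,1],hsv[...,2];P=pts(C,d)
uv=proj(C,[.555,.129,.03]);print(uv)
a=comp((H>3)&(H<25)&(S>120)&(V>90),uv,15);print('amber',a[1],circ(C,a[2],.03))
m=(P[...,2]>.022)&(P[...,2]<.04)&(np.hypot(P[...,0]-.555,P[...,1]-.128)<.05)
c=comp(m,uv,20);print('depth',rect(C,c[2],.03),c[1])
```

```text
t 32.2 [0.5562 0.1298 0.196 ] [-8.999e+01 -2.000e-02 -6.730e+00]
[250.22756586 179.62558574]
amber [238 164  30  29 678] (array([0.55418783, 0.13141062]), np.float64(0.015209805292481218))
depth (array([0.55353455, 0.13195961]), 46.49599075317383, 46.00782775878906, -6.8177490234375) [ 231  156   45   44 1912]
```

View pics/w20.png

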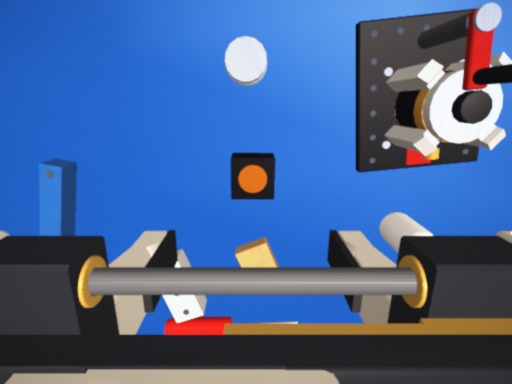

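>>> {"method": "apply_moves", "body": {"deltas": [{"tx": -0.002, "ty": 0.05, "tz": 0.0005, "turn": 0, "gripper": 0.0876}, {"tx": -0.002, "ty": 0.1, "tz": 0.0005, "turn": 0, "gripper": 0.0876}, {"tx": -0.002, "ty": 0.14, "tz": 0.0005, "turn": 0, "gripper": 0.0876}, {"tx": -0.002, "ty": 0.16, "tz": 0.0005, "turn": 0, "gripper": 0.0876}, {"tx": -0.002, "ty": 0.164, "tz": 0.0005, "turn": 0, "gripper": 0.0876}]}}

```text
time_s: 32.75
tcp_pos: [0.5528, 0.1301, 0.0289]
eef_rot: [-90.2, 0.2, -6.7]
contact_force: [-0.2, 0.6, 0.4]
gripper_width: 0.0878
```

Run:
```python
from h import *
go(.554,.1306,.032,-6.8)
```

```text
t32.75 at [0.5528 0.1301 0.0289] [-90.17   0.23  -6.7 ] w0.0878 F [-0.2  0.6  0.4] q6 -130
tx 0.0012 ty -0.0031 tz 0.0007 turn 0.0018  rows 0.1
```

>>> {"method": "apply_moves", "body": {"deltas": [{"tx": 0.0005, "ty": 0, "tz": 0.0005, "turn": 0, "gripper": 0.0876}, {"tx": 0.0005, "ty": 0, "tz": 0.0005, "turn": 0, "gripper": 0.06}, {"tx": 0.0005, "ty": 0, "tz": 0.0005, "turn": 0, "gripper": 0.03}], "newtons": 45}}

```text
time_s: 33.05
tcp_pos: [0.556, 0.1312, 0.0333]
eef_rot: [-89.9, -0.1, -6.7]
contact_force: [-0.2, 0.2, -0.1]
gripper_width: 0.0771
```

Run:
```python
from h import *
go(.554,.1306,.032,-6.8)
```

```text
t33.05 at [0.556  0.1312 0.0333] [-89.9   -0.13  -6.74] w0.0771 F [-0.2  0.2 -0.1] q6 -130
tx -0.0019 ty 0.0013 tz -0.0008 turn 0.0011  rows 0.0
```

Good. Close fully and lift.

>>> {"method": "apply_moves", "body": {"deltas": [{"tx": -0.001, "ty": 0.0005, "tz": 0, "turn": 0, "gripper": 0.03}, {"tx": -0.001, "ty": 0.0005, "tz": 0, "turn": 0, "gripper": 0.03}, {"tx": -0.001, "ty": 0.0005, "tz": 0, "turn": 0, "gripper": 0.03}, {"tx": -0.001, "ty": 0.0005, "tz": 0, "turn": 0, "gripper": 0.03}, {"tx": -0.001, "ty": 0.0005, "tz": 0, "turn": 0, "gripper": 0.03}]}}

```text
time_s: 33.55
tcp_pos: [0.5541, 0.1304, 0.0314]
eef_rot: [-90.0, -0.0, -6.8]
contact_force: [-0.5, 0.0, 3.6]
gripper_width: 0.0456
```

>>> {"method": "apply_moves", "body": {"deltas": [{"tx": 0, "ty": 0, "tz": 0, "turn": 0, "gripper": 0.03}, {"tx": 0, "ty": -0.03, "tz": 0, "turn": 0, "gripper": 0.03}, {"tx": 0, "ty": -0.07, "tz": 0, "turn": 0, "gripper": 0.03}, {"tx": 0, "ty": -0.12, "tz": 0, "turn": 0, "gripper": 0.03}]}}

```text
time_s: 33.95
tcp_pos: [0.5525, 0.1297, 0.1505]
eef_rot: [-90.2, 0.2, -6.8]
contact_force: [1.2, 0.8, -2.4]
gripper_width: 0.0456
```

Run:
```python
from h import *
snap('w21')
go(.54,-.2,.2,1)
```

```text
t 33.95 [0.5525 0.1297 0.1505] [-90.15   0.23  -6.8 ]
t34.00 at [0.5572 0.1314 0.1606] [-89.8   -0.48  -6.68] w0.0456 F [4.7 1.5 8.3] q6 -130
tx 0.0214 ty -0.0394 tz -0.3311 turn -0.1340  rows 6.7
```

View pics/w21.png

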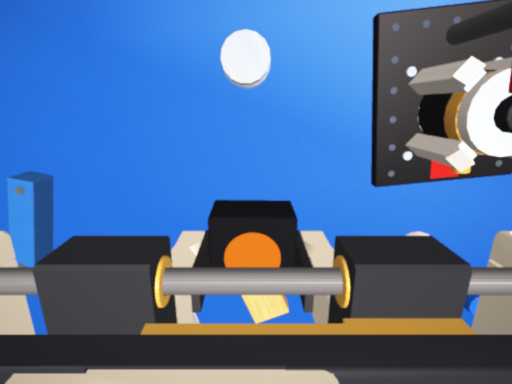

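>>> {"method": "apply_moves", "body": {"deltas": [{"tx": 0.06, "ty": -0.06, "tz": -0.35, "turn": -0.134, "gripper": 0.03}, {"tx": 0.06, "ty": -0.06, "tz": -0.35, "turn": -0.134, "gripper": 0.03}, {"tx": 0.06, "ty": -0.06, "tz": -0.35, "turn": -0.134, "gripper": 0.03}, {"tx": 0.06, "ty": -0.06, "tz": -0.35, "turn": -0.134, "gripper": 0.03}, {"tx": 0.06, "ty": -0.06, "tz": -0.35, "turn": -0.134, "gripper": 0.03}]}}

```text
time_s: 34.5
tcp_pos: [0.5663, -0.1175, 0.1928]
eef_rot: [-90.0, 0.0, 0.9]
contact_force: [1.4, 0.3, -2.2]
gripper_width: 0.0455
```

Run:
```python
from h import *
go(.57,-.24,.23,1)
```

```text
t34.50 at [ 0.5663 -0.1175  0.1928] [-8.999e+01  1.000e-02  9.200e-01] w0.0455 F [ 1.4  0.3 -2.2] q6 -97
tx 0.0017 ty -0.0372 tz -0.1225 turn -0.0013  rows 2.6
```

>>> {"method": "apply_moves", "body": {"deltas": [{"tx": 0.002, "ty": -0.037, "tz": -0.1225, "turn": 0, "gripper": 0.03}, {"tx": 0.002, "ty": -0.037, "tz": -0.1225, "turn": 0, "gripper": 0.03}, {"tx": 0.002, "ty": -0.037, "tz": -0.1225, "turn": 0, "gripper": 0.03}, {"tx": 0.002, "ty": -0.037, "tz": -0.1225, "turn": 0, "gripper": 0.03}, {"tx": 0.002, "ty": -0.037, "tz": -0.1225, "turn": 0, "gripper": 0.03}]}}

```text
time_s: 35.0
tcp_pos: [0.5701, -0.2388, 0.229]
eef_rot: [-90.0, 0.1, 0.8]
contact_force: [0.1, 0.6, -2.3]
gripper_width: 0.0452
```

Run:
```python
from h import *
p,d,C=snap('w22')
print(proj(C,[.466,-.223,.016]),proj(C,[.466,-.327,.016]),proj(C,[.597,-.223,.016]))
```

```text
t 35.0 [ 0.5701 -0.2388  0.229 ] [-8.996e+01  5.000e-02  7.900e-01]
[266.51830537  78.85743725] [172.18925764  77.60073589] [263.71381408 192.58960139]
```

View pics/w22.png

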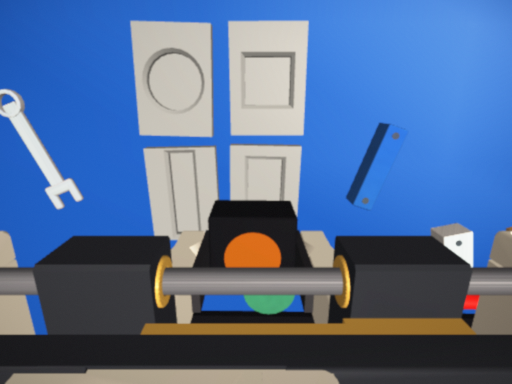

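Run:
```python
from h import *
p,d,C=load('w22.npz')
hsv=cv2.cvtColor(p,cv2.COLOR_RGB2HSV).astype(int);H,S,V=hsv[...,0],hsv[...,1],hsv[...,2]
m=(S<90)&(V>95)
for n,q in [('cube',(267,80)),('cell',(174,80))]:
    # close to fill pocket shading
    mm=cv2.morphologyEx(m.astype(np.uint8),cv2.MORPH_CLOSE,np.ones((5,5)))
    c=comp(mm,q,25);print(n,c[1],rect(C,c[2],.016))
# floor of cube pocket 
P=pts(C,d)
fl=(abs(P[...,2]-.004)<.006)&m
c=comp(fl,(268,82),20);print('floor',c[1] if c else None, rect(C,c[2],.004) if c else None)
b=comp((P[...,2]>.02)&(P[...,2]<.045),(378,166),20);print('bar',rect(C,b[2],.03),b[1])
```

```text
cube [ 228   21   81  115 8833] (array([ 0.46813962, -0.2220271 ]), 118.18582916259766, 84.73332977294922, 0.8766119480133057)
cell [ 130   21   83  116 8903] (array([ 0.46991455, -0.32587946]), 118.55807495117188, 85.85047149658203, -0.7691268920898438)
floor [ 245   57   46   49 2213] (array([ 0.4679765 , -0.22125107]), 51.821380615234375, 51.51553726196289, -89.29080367088318)
bar (array([ 0.56203345, -0.09274512]), 99.54332733154297, 28.971298217773438, -18.008026123046875) [ 350  124   59   87 2063]
```

Run:
```python
from h import *
go(.468,-.2226,.10,.9)
```

```text
t35.05 at [ 0.5701 -0.238   0.2289] [-8.996e+01  7.000e-02  8.600e-01] w0.0459 F [-1.  -0.3 -2.2] q6 -85
tx -0.1019 ty 0.1289 tz 0.0169 turn -0.0007  rows 3.3
```

>>> {"method": "apply_moves", "body": {"deltas": [{"tx": -0.05, "ty": 0.0, "tz": 0.0176, "turn": -0.002, "gripper": 0.03}, {"tx": -0.09, "ty": 0.04, "tz": 0.0176, "turn": -0.002, "gripper": 0.03}, {"tx": -0.102, "ty": 0.08, "tz": 0.0176, "turn": -0.002, "gripper": 0.03}, {"tx": -0.102, "ty": 0.12, "tz": 0.0176, "turn": -0.002, "gripper": 0.03}, {"tx": -0.102, "ty": 0.13, "tz": 0.0176, "turn": -0.002, "gripper": 0.03}]}}

```text
time_s: 35.55
tcp_pos: [0.4652, -0.2206, 0.0963]
eef_rot: [-89.9, 0.4, 1.1]
contact_force: [-0.2, -0.2, -1.2]
gripper_width: 0.0453
```

>>> {"method": "apply_moves", "body": {"deltas": [{"tx": 0, "ty": 0, "tz": 0, "turn": 0, "gripper": 0.03}, {"tx": 0, "ty": 0.02, "tz": 0, "turn": 0, "gripper": 0.03}, {"tx": 0, "ty": 0.03, "tz": 0, "turn": 0, "gripper": 0.03}]}}

```text
time_s: 35.85
tcp_pos: [0.47, -0.2219, 0.0707]
eef_rot: [-90.0, -0.1, 1.1]
contact_force: [0.0, -0.1, -1.3]
gripper_width: 0.0456
```

Run:
```python
from h import *
go(.468,-.2226,.0354,.9)
```

```text
t35.85 at [ 0.47   -0.2219  0.0707] [-90.02  -0.11   1.08] w0.0456 F [ 0.  -0.1 -1.3] q6 -85
tx -0.0020 ty 0.0353 tz -0.0006 turn 0.0031  rows 0.7
```

>>> {"method": "apply_moves", "body": {"deltas": [{"tx": -0.0015, "ty": 0.01, "tz": -0.0004, "turn": 0.003, "gripper": 0.03}, {"tx": -0.0015, "ty": 0.02, "tz": -0.0004, "turn": 0.003, "gripper": 0.03}, {"tx": -0.0015, "ty": 0.027, "tz": -0.0004, "turn": 0.003, "gripper": 0.03}, {"tx": -0.0015, "ty": 0.032, "tz": -0.0004, "turn": 0.003, "gripper": 0.03}, {"tx": -0.0015, "ty": 0.034, "tz": -0.0004, "turn": 0.003, "gripper": 0.03}]}}

```text
time_s: 36.35
tcp_pos: [0.4667, -0.2227, 0.0354]
eef_rot: [-90.0, 0.0, 0.8]
contact_force: [-1.0, 1.7, 4.3]
gripper_width: 0.0457
```

Run:
```python
from h import *
go(.468,-.2226,.0354,.9)
```

```text
t36.35 at [ 0.4667 -0.2227  0.0354] [-9.0e+01  4.0e-02  8.4e-01] w0.0457 F [-1.   1.7  4.3] q6 -85
tx 0.0013 ty 0.0000 tz 0.0000 turn -0.0010  rows 0.0
```

Seated with light floor contact. Release and rise to view all, next the bar.

>>> {"method": "apply_moves", "body": {"deltas": [{"tx": 0, "ty": 0, "tz": 0, "turn": 0, "gripper": 0.06}, {"tx": 0, "ty": 0, "tz": 0, "turn": 0, "gripper": 0.07}, {"tx": 0, "ty": 0, "tz": 0, "turn": 0, "gripper": 0.08}, {"tx": 0, "ty": -0.04, "tz": 0, "turn": 0, "gripper": 0.08}, {"tx": 0, "ty": -0.09, "tz": 0, "turn": 0, "gripper": 0.0876}]}}

```text
time_s: 36.85
tcp_pos: [0.4653, -0.2224, 0.1252]
eef_rot: [-90.0, 0.3, 0.8]
contact_force: [2.6, -1.0, -0.3]
gripper_width: 0.0797
```

Run:
```python
from h import *
go(.562,-.0937,.20,-18)
```

```text
t36.85 at [ 0.4653 -0.2224  0.1252] [-89.96   0.29   0.84] w0.0797 F [ 2.6 -1.  -0.3] q6 -85
tx 0.0986 ty -0.0748 tz 0.1273 turn 0.3288  rows 3.6
```

>>> {"method": "apply_moves", "body": {"deltas": [{"tx": 0.0, "ty": -0.05, "tz": 0.0, "turn": 0, "gripper": 0.0876}, {"tx": 0.097, "ty": -0.07, "tz": 0.128, "turn": 0.33, "gripper": 0.0876}, {"tx": 0.097, "ty": -0.07, "tz": 0.128, "turn": 0.33, "gripper": 0.0876}, {"tx": 0.097, "ty": -0.07, "tz": 0.128, "turn": 0.33, "gripper": 0.0876}, {"tx": 0.097, "ty": -0.07, "tz": 0.128, "turn": 0.33, "gripper": 0.0876}]}}

```text
time_s: 37.35
tcp_pos: [0.5647, -0.0902, 0.1971]
eef_rot: [-89.9, -0.2, -18.0]
contact_force: [-1.3, 0.5, -0.3]
gripper_width: 0.0878
```

>>> {"method": "apply_moves", "body": {"deltas": [{"tx": 0, "ty": 0, "tz": 0, "turn": 0, "gripper": 0.0876}, {"tx": 0, "ty": 0, "tz": 0, "turn": 0, "gripper": 0.0876}]}}

```text
time_s: 37.55
tcp_pos: [0.5615, -0.0931, 0.1956]
eef_rot: [-90.0, 0.0, -18.0]
contact_force: [-0.4, -0.7, -0.5]
gripper_width: 0.0878
```

Run:
```python
from h import *
p,d,C=snap('w23');P=pts(C,d)
uv=proj(C,[.562,-.0937,.03]);print(uv)
b=comp((P[...,2]>.018)&(P[...,2]<.045),uv,20);print('bar',rect(C,b[2],.03) if b else 0,b[1] if b else 0)
q=(np.hypot(P[...,0]-.468,P[...,1]+.222)<.02);print('cube top',np.median(P[q][:,2]))
go(.562,-.0937,.032,-18)
```

```text
t 37.55 [ 0.5615 -0.0931  0.1956] [-9.001e+01  4.000e-02 -1.800e+01]
[250.84070557 181.61924909]
bar (array([ 0.5624436 , -0.09052316]), 99.87985229492188, 23.945621490478516, -17.850914001464844) [ 242  133   24   93 2118]
cube top 0.03521461573353529
t37.60 at [ 0.5612 -0.0937  0.1956] [-9.002e+01  4.000e-02 -1.805e+01] w0.0877 F [-0.5  0.3  0.1] q6 -118
tx 0.0008 ty 0.1636 tz 0.0002 turn -0.0009  rows 3.3
```

View pics/w23.png

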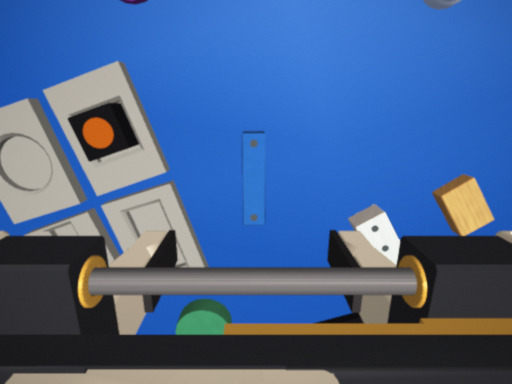

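>>> {"method": "apply_moves", "body": {"deltas": [{"tx": 0.0002, "ty": 0.05, "tz": 0.0025, "turn": -0.002, "gripper": 0.06}, {"tx": 0.0002, "ty": 0.1, "tz": 0.0025, "turn": -0.002, "gripper": 0.06}, {"tx": 0.0002, "ty": 0.14, "tz": 0.0025, "turn": -0.002, "gripper": 0.06}, {"tx": 0.0002, "ty": 0.16, "tz": 0.0025, "turn": -0.002, "gripper": 0.06}, {"tx": 0.0002, "ty": 0.163, "tz": 0.0025, "turn": -0.002, "gripper": 0.06}]}}

```text
time_s: 38.1
tcp_pos: [0.5601, -0.0924, 0.0301]
eef_rot: [-90.1, 0.3, -18.0]
contact_force: [0.4, -1.0, -0.0]
gripper_width: 0.0607
```

>>> {"method": "apply_moves", "body": {"deltas": [{"tx": 0, "ty": 0, "tz": 0, "turn": 0, "gripper": 0.06}, {"tx": 0, "ty": 0, "tz": 0, "turn": 0, "gripper": 0.06}]}}

```text
time_s: 38.3
tcp_pos: [0.5638, -0.0913, 0.0344]
eef_rot: [-90.0, -0.1, -18.0]
contact_force: [0.5, -0.3, 0.0]
gripper_width: 0.06
```

Run:
```python
from h import *
go(.5621,-.0914,.032,-17.9)
```

```text
t38.30 at [ 0.5638 -0.0913  0.0344] [-89.95  -0.12 -17.96] w0.0600 F [ 0.5 -0.3  0. ] q6 -118
tx -0.0016 ty 0.0024 tz -0.0006 turn -0.0011  rows 0.1
```

>>> {"method": "apply_moves", "body": {"deltas": [{"tx": -0.0005, "ty": 0.0012, "tz": -0.0004, "turn": 0, "gripper": 0.01}, {"tx": -0.0005, "ty": 0.0012, "tz": -0.0004, "turn": 0, "gripper": 0.01}, {"tx": -0.0005, "ty": 0.0012, "tz": -0.0004, "turn": 0, "gripper": 0.01}, {"tx": -0.0005, "ty": 0.0012, "tz": -0.0004, "turn": 0, "gripper": 0.01}, {"tx": -0.0005, "ty": 0.0012, "tz": -0.0004, "turn": 0, "gripper": 0.01}], "newtons": 45}}

```text
time_s: 38.8
tcp_pos: [0.5624, -0.0911, 0.0318]
eef_rot: [-90.0, -0.0, -17.9]
contact_force: [0.1, -1.0, 0.7]
gripper_width: 0.0254
```

>>> {"method": "apply_moves", "body": {"deltas": [{"tx": 0, "ty": 0, "tz": 0, "turn": 0, "gripper": 0.01}, {"tx": 0, "ty": 0, "tz": 0, "turn": 0, "gripper": 0.01}, {"tx": 0, "ty": -0.04, "tz": 0, "turn": 0, "gripper": 0.01}, {"tx": 0, "ty": -0.09, "tz": 0, "turn": 0, "gripper": 0.01}, {"tx": 0, "ty": -0.14, "tz": 0, "turn": 0, "gripper": 0.01}]}}

```text
time_s: 39.3
tcp_pos: [0.5615, -0.0912, 0.1724]
eef_rot: [-90.1, 0.1, -17.9]
contact_force: [2.3, -0.8, -1.5]
gripper_width: 0.0236
```

Run:
```python
from h import *
go(.67,-.29,.24,2)
```

```text
t39.30 at [ 0.5615 -0.0912  0.1724] [-90.05   0.12 -17.95] w0.0236 F [ 2.3 -0.8 -1.5] q6 -118
tx 0.1645 ty -0.0676 tz -0.1557 turn -0.3482  rows 4.7
```

>>> {"method": "apply_moves", "body": {"deltas": [{"tx": 0.165, "ty": -0.068, "tz": -0.156, "turn": -0.348, "gripper": 0.01}, {"tx": 0.165, "ty": -0.068, "tz": -0.156, "turn": -0.348, "gripper": 0.01}, {"tx": 0.165, "ty": -0.068, "tz": -0.156, "turn": -0.348, "gripper": 0.01}, {"tx": 0.165, "ty": -0.068, "tz": -0.156, "turn": -0.348, "gripper": 0.01}, {"tx": 0.165, "ty": -0.068, "tz": -0.156, "turn": -0.348, "gripper": 0.01}]}}

```text
time_s: 39.8
tcp_pos: [0.6719, -0.2926, 0.2397]
eef_rot: [-90.0, 0.0, 2.0]
contact_force: [0.4, 0.3, -2.6]
gripper_width: 0.0238
```

>>> {"method": "apply_moves", "body": {"deltas": [{"tx": 0, "ty": 0, "tz": 0, "turn": 0, "gripper": 0.01}, {"tx": 0, "ty": 0, "tz": 0, "turn": 0, "gripper": 0.01}, {"tx": 0, "ty": 0, "tz": 0, "turn": 0, "gripper": 0.01}]}}

```text
time_s: 40.1
tcp_pos: [0.6706, -0.2897, 0.2386]
eef_rot: [-90.0, 0.1, 2.0]
contact_force: [0.3, 0.3, -1.1]
gripper_width: 0.0237
```

Run:
```python
from h import *
p,d,C=snap('w24')
print(proj(C,[.6,-.323,.016]),proj(C,[.597,-.223,.016]))
```

```text
t 40.1 [ 0.6706 -0.2897  0.2386] [-89.95   0.09   2.  ]
[224.50221212 109.17353415] [310.29219758 109.48739451]
```

View pics/w24.png

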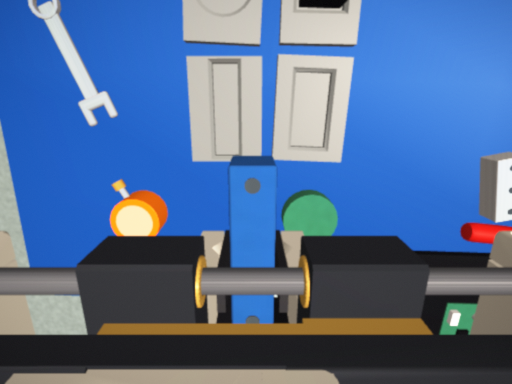

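Run:
```python
from h import *
p,d,C=load('w24.npz')
hsv=cv2.cvtColor(p,cv2.COLOR_RGB2HSV).astype(int);H,S,V=hsv[...,0],hsv[...,1],hsv[...,2]
m=(S<90)&(V>95)
mm=cv2.morphologyEx(m.astype(np.uint8),cv2.MORPH_CLOSE,np.ones((5,5)))
for n,q in [('bar',(226,108)),('carrier',(312,108))]:
    c=comp(mm,q,25);print(n,c[1],rect(C,c[2],.016))
P=pts(C,d)
for n,q in [('bar',(226,108)),('carrier',(312,108))]:
    fl=(P[...,2]<.009)&m
    c=comp(fl,q,12);print('floor',c[1] if c else None, rect(C,c[2],.004) if c else None)
```

```text
bar [ 186   56   76  106 7489] (array([ 0.60208099, -0.32223215]), 117.96018981933594, 84.52090454101562, 1.9419476985931396)
carrier [ 272   54   82  109 7750] (array([ 0.59813318, -0.22261732]), 118.87721252441406, 85.27194213867188, -0.27585601806640625)
floor [ 213   64   26   92 2200] (array([ 0.6028045 , -0.32207309]), 105.73457336425781, 29.181049346923828, 1.9488685131072998)
floor [ 291   72   41   76 2517] (array([ 0.5985564 , -0.22068013]), 86.32809448242188, 41.239784240722656, -0.217193603515625)
```

Run:
```python
from h import *
go(.6024,-.323,.09,1.95)
```

```text
t40.15 at [ 0.6707 -0.2893  0.239 ] [-8.996e+01  7.000e-02  2.040e+00] w0.0238 F [-0.4  1.2 -0.6] q6 -80
tx -0.0695 ty 0.1490 tz -0.0312 turn 0.0015  rows 3.3
```

>>> {"method": "apply_moves", "body": {"deltas": [{"tx": -0.03, "ty": 0.02, "tz": -0.02, "turn": 0, "gripper": 0.01}, {"tx": -0.0695, "ty": 0.05, "tz": -0.031, "turn": 0, "gripper": 0.01}, {"tx": -0.0695, "ty": 0.1, "tz": -0.031, "turn": 0, "gripper": 0.01}, {"tx": -0.0695, "ty": 0.14, "tz": -0.031, "turn": 0, "gripper": 0.01}, {"tx": -0.0695, "ty": 0.149, "tz": -0.031, "turn": 0, "gripper": 0.01}]}}

```text
time_s: 40.65
tcp_pos: [0.5994, -0.3217, 0.0861]
eef_rot: [-89.8, 0.4, 2.0]
contact_force: [-1.0, 0.1, -2.6]
gripper_width: 0.0237
```

>>> {"method": "apply_moves", "body": {"deltas": [{"tx": 0, "ty": 0, "tz": 0, "turn": 0, "gripper": 0.01}, {"tx": 0, "ty": 0.01, "tz": 0, "turn": 0, "gripper": 0.01}, {"tx": 0, "ty": 0.02, "tz": 0, "turn": 0, "gripper": 0.01}]}}

```text
time_s: 40.95
tcp_pos: [0.6048, -0.3238, 0.0727]
eef_rot: [-90.1, -0.2, 2.0]
contact_force: [0.7, 0.1, -1.6]
gripper_width: 0.0234
```

Run:
```python
from h import *
go(.6024,-.323,.0358,1.95)
```

```text
t40.95 at [ 0.6048 -0.3238  0.0727] [-90.08  -0.25   2.05] w0.0234 F [ 0.7  0.1 -1.6] q6 -76
tx -0.0024 ty 0.0369 tz 0.0009 turn 0.0017  rows 0.7
```

>>> {"method": "apply_moves", "body": {"deltas": [{"tx": -0.001, "ty": 0.01, "tz": 0.0006, "turn": 0, "gripper": 0.01}, {"tx": -0.001, "ty": 0.018, "tz": 0.0006, "turn": 0, "gripper": 0.01}, {"tx": -0.001, "ty": 0.025, "tz": 0.0006, "turn": 0, "gripper": 0.01}, {"tx": -0.001, "ty": 0.03, "tz": 0.0006, "turn": 0, "gripper": 0.01}, {"tx": -0.001, "ty": 0.033, "tz": 0.0006, "turn": 0, "gripper": 0.01}]}}

```text
time_s: 41.45
tcp_pos: [0.6017, -0.3232, 0.037]
eef_rot: [-90.0, 0.0, 2.0]
contact_force: [-0.2, 0.2, -2.2]
gripper_width: 0.0238
```

Run:
```python
from h import *
go(.6024,-.323,.0358,1.95)
```

```text
t41.45 at [ 0.6017 -0.3232  0.037 ] [-8.999e+01  3.000e-02  1.990e+00] w0.0238 F [-0.2  0.2 -2.2] q6 -76
tx 0.0007 ty 0.0012 tz 0.0002 turn 0.0007  rows 0.0
```

>>> {"method": "apply_moves", "body": {"deltas": [{"tx": 0, "ty": 0.001, "tz": 0, "turn": 0, "gripper": 0.01}, {"tx": 0, "ty": 0.001, "tz": 0, "turn": 0, "gripper": 0.05}, {"tx": 0, "ty": 0.001, "tz": 0, "turn": 0, "gripper": 0.05}, {"tx": 0, "ty": 0, "tz": 0, "turn": 0, "gripper": 0.05}, {"tx": 0, "ty": -0.04, "tz": 0, "turn": 0, "gripper": 0.05}]}}

```text
time_s: 41.95
tcp_pos: [0.5986, -0.322, 0.073]
eef_rot: [-89.8, 0.5, 1.9]
contact_force: [-0.3, -0.1, -0.4]
gripper_width: 0.0481
```

>>> {"method": "apply_moves", "body": {"deltas": [{"tx": 0, "ty": -0.05, "tz": 0, "turn": 0, "gripper": 0.0876}, {"tx": 0.04, "ty": -0.1, "tz": 0.05, "turn": 0, "gripper": 0.0876}, {"tx": 0.06, "ty": -0.15, "tz": 0.1, "turn": 0, "gripper": 0.0876}, {"tx": 0.06, "ty": -0.15, "tz": 0.15, "turn": 0, "gripper": 0.0876}]}}

```text
time_s: 42.35
tcp_pos: [0.6512, -0.2124, 0.2144]
eef_rot: [-90.1, -0.3, 1.9]
contact_force: [0.8, -0.2, 0.5]
gripper_width: 0.0763
```

Run:
```python
from h import *
p,d,C=snap('w25')
P=pts(C,d)
for n,c in [('bar',(.6024,-.322)),('cube',(.468,-.222))]:
    q=(np.hypot(P[...,0]-c[0],P[...,1]-c[1])<.008);print(n,q.sum(),np.median(P[q][:,2]))
go(.679,.025,.2,13)
```

```text
t 42.35 [ 0.6512 -0.2124  0.2144] [-90.08  -0.26   1.91]
bar 181 0.03494604093389769
cube 0 nan
t42.40 at [ 0.6532 -0.2061  0.2172] [-90.04  -0.5    2.14] w0.0801 F [-0.4  2.3  2.7] q6 -87
tx 0.0344 ty 0.0172 tz 0.2300 turn -0.1895  rows 4.7
  return _methods._mean(a, axis=axis, dtype=dtype,
  ret = ret.dtype.type(ret / rcount)
```

View pics/w25.png

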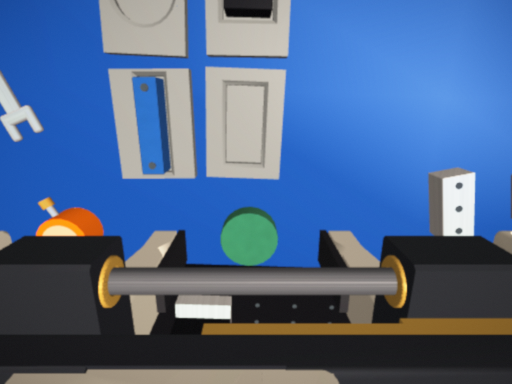

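Bar seated (top 0.035). Now the carrier.

>>> {"method": "apply_moves", "body": {"deltas": [{"tx": 0.034, "ty": 0.017, "tz": 0.23, "turn": -0.19, "gripper": 0.0876}, {"tx": 0.034, "ty": 0.017, "tz": 0.23, "turn": -0.19, "gripper": 0.0876}, {"tx": 0.034, "ty": 0.017, "tz": 0.23, "turn": -0.19, "gripper": 0.0876}, {"tx": 0.034, "ty": 0.017, "tz": 0.23, "turn": -0.19, "gripper": 0.0876}, {"tx": 0.034, "ty": 0.017, "tz": 0.23, "turn": -0.19, "gripper": 0.0876}]}}

```text
time_s: 42.9
tcp_pos: [0.6753, 0.022, 0.1939]
eef_rot: [-90.0, -0.0, 13.0]
contact_force: [-0.8, -1.0, -0.1]
gripper_width: 0.0875
```

>>> {"method": "apply_moves", "body": {"deltas": [{"tx": 0, "ty": 0, "tz": 0, "turn": 0, "gripper": 0.0876}, {"tx": 0, "ty": 0, "tz": 0, "turn": 0, "gripper": 0.0876}, {"tx": 0, "ty": 0, "tz": 0, "turn": 0, "gripper": 0.0876}]}}

```text
time_s: 43.2
tcp_pos: [0.6752, 0.0182, 0.1939]
eef_rot: [-90.0, -0.0, 12.9]
contact_force: [-0.9, -0.1, -0.7]
gripper_width: 0.0876
```

Run:
```python
from h import *
p,d,C=snap('w26');P=pts(C,d)
uv=proj(C,[.679,.022,.03]);print(uv)
b=comp((P[...,2]>.020)&(P[...,2]<.045),uv,25);print('carrier',rect(C,b[2],.03) if b else 0,b[1] if b else 0)
```

```text
t 43.2 [0.6752 0.0182 0.1939] [-9.001e+01 -1.000e-02  1.286e+01]
[253.95191744 185.00557071]
carrier (array([0.68074768, 0.02605905]), 81.02346801757812, 35.918243408203125, 12.999798774719238) [ 240  149   36   75 2514]
```

View pics/w26.png

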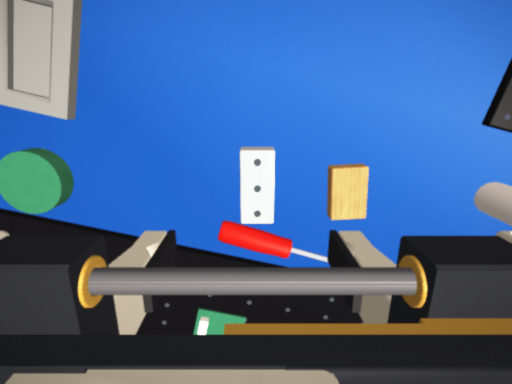

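Run:
```python
from h import *
go(.6809,.0252,.032,13)
```

```text
t43.25 at [0.6752 0.0178 0.1939] [-9.000e+01 -2.000e-02  1.282e+01] w0.0879 F [ 0.7 -0.3 -0.5] q6 -95
tx 0.0072 ty 0.1619 tz 0.0059 turn -0.0031  rows 3.2
```

>>> {"method": "apply_moves", "body": {"deltas": [{"tx": 0.007, "ty": 0.05, "tz": 0.0055, "turn": -0.002, "gripper": 0.058}, {"tx": 0.007, "ty": 0.1, "tz": 0.0055, "turn": -0.002, "gripper": 0.058}, {"tx": 0.007, "ty": 0.14, "tz": 0.0055, "turn": -0.002, "gripper": 0.058}, {"tx": 0.007, "ty": 0.155, "tz": 0.0055, "turn": -0.002, "gripper": 0.058}, {"tx": 0.007, "ty": 0.16, "tz": 0.0055, "turn": -0.002, "gripper": 0.058}]}}

```text
time_s: 43.75
tcp_pos: [0.6802, 0.0244, 0.0322]
eef_rot: [-90.0, 0.2, 12.9]
contact_force: [0.7, -0.3, 0.8]
gripper_width: 0.0591
```

>>> {"method": "apply_moves", "body": {"deltas": [{"tx": 0, "ty": 0, "tz": 0, "turn": 0, "gripper": 0.058}, {"tx": 0, "ty": 0, "tz": 0, "turn": 0, "gripper": 0.058}]}}

```text
time_s: 43.95
tcp_pos: [0.6825, 0.0258, 0.036]
eef_rot: [-90.0, -0.2, 13.0]
contact_force: [0.1, 0.0, 0.3]
gripper_width: 0.0582
```

Run:
```python
from h import *
go(.6809,.0252,.032,13)
```

```text
t43.95 at [0.6825 0.0258 0.036 ] [-90.01  -0.2   13.  ] w0.0582 F [0.1 0.  0.3] q6 -96
tx -0.0017 ty 0.0040 tz -0.0002 turn 0.0000  rows 0.1
```

>>> {"method": "apply_moves", "body": {"deltas": [{"tx": -0.0005, "ty": 0.0025, "tz": 0, "turn": 0, "gripper": 0.02}, {"tx": -0.0005, "ty": 0.0025, "tz": 0, "turn": 0, "gripper": 0.02}, {"tx": -0.0005, "ty": 0.0025, "tz": 0, "turn": 0, "gripper": 0.02}, {"tx": -0.0005, "ty": 0.0025, "tz": 0, "turn": 0, "gripper": 0.02}, {"tx": -0.0005, "ty": 0.0025, "tz": 0, "turn": 0, "gripper": 0.02}], "newtons": 50}}

```text
time_s: 44.45
tcp_pos: [0.6807, 0.0257, 0.0319]
eef_rot: [-90.0, -0.0, 13.0]
contact_force: [-1.6, -1.0, 5.6]
gripper_width: 0.0359
```

>>> {"method": "apply_moves", "body": {"deltas": [{"tx": 0, "ty": 0, "tz": 0, "turn": 0, "gripper": 0.02}, {"tx": 0, "ty": 0, "tz": 0, "turn": 0, "gripper": 0.02}, {"tx": 0, "ty": -0.04, "tz": 0, "turn": 0, "gripper": 0.02}, {"tx": 0, "ty": -0.09, "tz": 0, "turn": 0, "gripper": 0.02}, {"tx": 0, "ty": -0.12, "tz": 0, "turn": 0, "gripper": 0.02}]}}

```text
time_s: 44.95
tcp_pos: [0.6813, 0.0258, 0.1543]
eef_rot: [-90.0, -0.2, 13.0]
contact_force: [2.0, 0.5, -1.1]
gripper_width: 0.0354
```

Run:
```python
from h import *
p,d,C=snap('w27')
go(.5984,-.2226,.14,-.25)
```

```text
t 44.95 [0.6813 0.0258 0.1543] [-90.02  -0.15  13.02]
t45.00 at [0.6835 0.026  0.1593] [-90.06  -0.52  13.06] w0.0356 F [2.5 0.4 3.2] q6 -96
tx -0.1390 ty 0.0193 tz -0.2230 turn 0.2323  rows 5.3
```

View pics/w27.png

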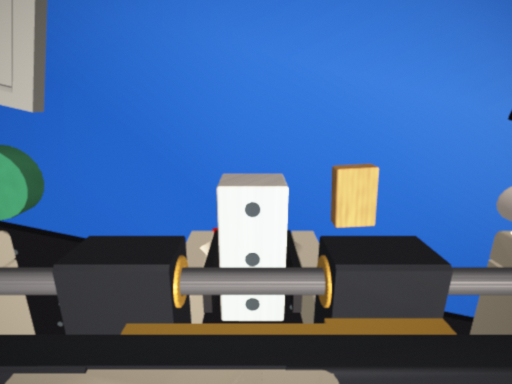

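>>> {"method": "apply_moves", "body": {"deltas": [{"tx": -0.139, "ty": 0.0, "tz": -0.223, "turn": 0.232, "gripper": 0.02}, {"tx": -0.139, "ty": 0.0, "tz": -0.223, "turn": 0.232, "gripper": 0.02}, {"tx": -0.139, "ty": 0.0, "tz": -0.223, "turn": 0.232, "gripper": 0.02}, {"tx": -0.139, "ty": 0.0, "tz": -0.223, "turn": 0.232, "gripper": 0.02}, {"tx": -0.139, "ty": 0.0, "tz": -0.223, "turn": 0.232, "gripper": 0.02}]}}

```text
time_s: 45.5
tcp_pos: [0.598, -0.2122, 0.1504]
eef_rot: [-90.0, 0.0, -0.3]
contact_force: [1.7, -0.6, -1.8]
gripper_width: 0.0358
```

Run:
```python
from h import *
go(.5984,-.2226,.09,-.25)
```

```text
t45.50 at [ 0.598  -0.2122  0.1504] [-8.998e+01  5.000e-02 -2.800e-01] w0.0358 F [ 1.7 -0.6 -1.8] q6 -88
tx 0.0005 ty 0.0604 tz -0.0104 turn -0.0006  rows 1.2
```

>>> {"method": "apply_moves", "body": {"deltas": [{"tx": 0.0005, "ty": 0, "tz": -0.01, "turn": 0, "gripper": 0.02}, {"tx": 0.0005, "ty": 0.03, "tz": -0.01, "turn": 0, "gripper": 0.02}, {"tx": 0.0005, "ty": 0.06, "tz": -0.01, "turn": 0, "gripper": 0.02}, {"tx": 0.0005, "ty": 0.07, "tz": -0.01, "turn": 0, "gripper": 0.02}, {"tx": 0.0005, "ty": 0.08, "tz": -0.01, "turn": 0, "gripper": 0.02}]}}

```text
time_s: 46.0
tcp_pos: [0.5995, -0.2206, 0.0701]
eef_rot: [-90.0, 0.1, -0.3]
contact_force: [1.2, -0.0, -2.1]
gripper_width: 0.0352
```

Run:
```python
from h import *
go(.5984,-.2226,.036,-.25)
```

```text
t46.00 at [ 0.5995 -0.2206  0.0701] [-9.0e+01  8.0e-02 -2.7e-01] w0.0352 F [ 1.2 -0.  -2.1] q6 -88
tx -0.0011 ty 0.0341 tz -0.0020 turn -0.0004  rows 0.7
```

>>> {"method": "apply_moves", "body": {"deltas": [{"tx": -0.001, "ty": 0.01, "tz": -0.0015, "turn": 0, "gripper": 0.02}, {"tx": -0.001, "ty": 0.018, "tz": -0.0015, "turn": 0, "gripper": 0.02}, {"tx": -0.001, "ty": 0.025, "tz": -0.0015, "turn": 0, "gripper": 0.02}, {"tx": -0.001, "ty": 0.03, "tz": -0.0015, "turn": 0, "gripper": 0.02}, {"tx": -0.001, "ty": 0.033, "tz": -0.0015, "turn": 0, "gripper": 0.02}]}}

```text
time_s: 46.5
tcp_pos: [0.5987, -0.2223, 0.0379]
eef_rot: [-90.0, -0.0, -0.3]
contact_force: [0.3, -0.1, -0.7]
gripper_width: 0.0356
```

Run:
```python
from h import *
go(.5984,-.2226,.036,-.25)
```

```text
t46.50 at [ 0.5987 -0.2223  0.0379] [-90.    -0.    -0.29] w0.0356 F [ 0.3 -0.1 -0.7] q6 -87
tx -0.0003 ty 0.0019 tz -0.0004 turn -0.0007  rows 0.0
```

>>> {"method": "apply_moves", "body": {"deltas": [{"tx": 0, "ty": 0.002, "tz": 0, "turn": 0, "gripper": 0.02}, {"tx": 0, "ty": 0.002, "tz": 0, "turn": 0, "gripper": 0.06}, {"tx": 0, "ty": 0.002, "tz": 0, "turn": 0, "gripper": 0.06}, {"tx": 0, "ty": 0, "tz": 0, "turn": 0, "gripper": 0.06}, {"tx": 0, "ty": -0.04, "tz": 0, "turn": 0, "gripper": 0.06}]}}

```text
time_s: 47.0
tcp_pos: [0.5954, -0.2217, 0.0741]
eef_rot: [-89.9, 0.5, -0.4]
contact_force: [0.2, -0.6, -0.3]
gripper_width: 0.0588
```

>>> {"method": "apply_moves", "body": {"deltas": [{"tx": 0, "ty": -0.05, "tz": 0, "turn": 0, "gripper": 0.0876}, {"tx": 0, "ty": -0.1, "tz": 0, "turn": 0, "gripper": 0.0876}, {"tx": 0.0, "ty": -0.15, "tz": -0.03, "turn": 0, "gripper": 0.0876}, {"tx": 0.0, "ty": -0.2, "tz": -0.05, "turn": 0, "gripper": 0.0876}, {"tx": 0, "ty": -0.2, "tz": -0.05, "turn": 0, "gripper": 0.0876}]}}

```text
time_s: 47.5
tcp_pos: [0.6001, -0.2748, 0.2854]
eef_rot: [-90.2, -0.5, -0.3]
contact_force: [-0.2, -0.3, -0.3]
gripper_width: 0.0866
```

Run:
```python
from h import *
p,d,C=snap('w28')
P=pts(C,d)
for n,c in [('bar',(.6024,-.322)),('cube',(.468,-.222)),('carrier',(.5984,-.222))]:
    q=(np.hypot(P[...,0]-c[0],P[...,1]-c[1])<.009);Q=P[q];print(n,q.sum(),np.median(Q[:,2]) if len(Q) else 0)
p,d=capture('top');save('top1.png',p);save('top1c.png',cv2.resize(p[85:285,60:400],None,fx=2.3,fy=2.3))
p,d=capture('side');save('side1.png',p)
```

```text
t 47.5 [ 0.6001 -0.2748  0.2854] [-90.2   -0.53  -0.33]
bar 1501 0.3196503456784062
cube 198 0.035811101712965976
carrier 1363 0.31544723026067706
```

View pics/w28.png

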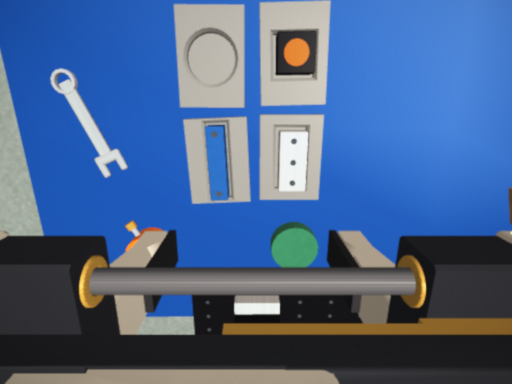

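View pics/top1c.png

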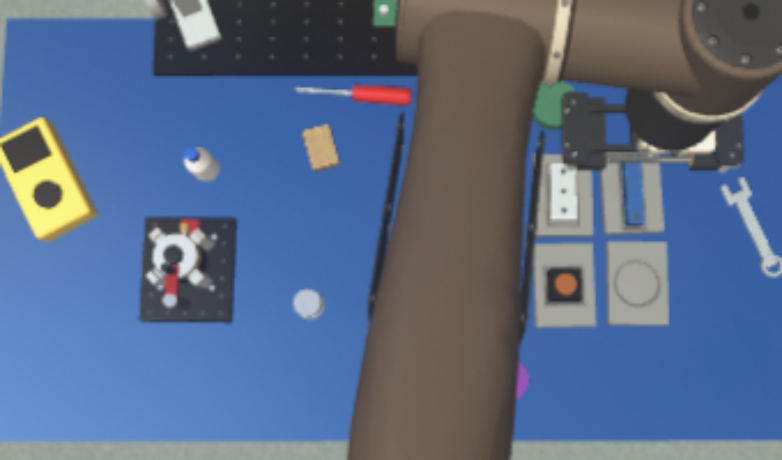

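View pics/side1.png

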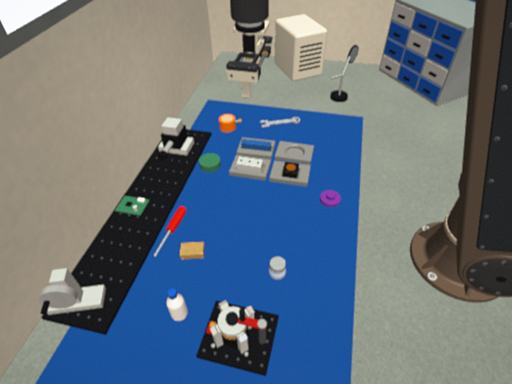

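Run:
```python
from h import *
p,d,C=load('w28.npz');P=pts(C,d)
for n,c in [('bar',(.6024,-.322)),('cube',(.468,-.222)),('carrier',(.5984,-.222))]:
    q=(np.hypot(P[...,0]-c[0],P[...,1]-c[1])<.011)&(P[...,2]<.1);Q=P[q];print(n,np.median(Q[:,2]),np.linalg.lstsq(np.c_[Q[:,:2]-c,np.ones(len(Q))],Q[:,2],rcond=None)[0])
q=(P[...,2]<.1)&(np.abs(P[...,0]-.468)<.03)&(abs(P[...,1]+.326)<.04);print('floor/plate ref',np.percentile(P[q][:,2],[10,50,90]))
p,d=capture('side');save('side2c.png',cv2.resize(p[285:384,180:300],None,fx=6,fy=6))
```

```text
bar 0.035088191520851325 [0.004065   0.01295581 0.03512637]
cube 0.035751627801141606 [ 0.00205537 -0.01371475  0.03566451]
carrier 0.035221181283255354 [0.01083431 0.00189456 0.03512024]
floor/plate ref [0.0042456  0.00610074 0.01736552]
```

View pics/side2c.png

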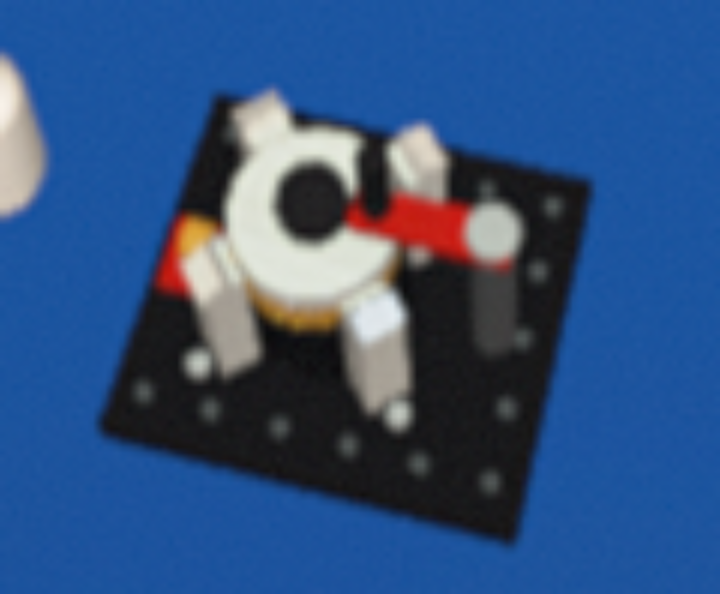

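```bash
python3 -c "
from plant import r
print(r.close_job(), r.get_state()['time_s'])"
```

```text
the job is handed in; nothing more can be done
the job is handed in; nothing more can be done
```

The lens module is built and clamped, all three spares on the bench are in their nests, and I handed the job in at about 48 s.

**Stack:** the barrel is home with its thumbscrew over the red mark. The spacer lies flat on it, then the top disc knob up, with the clamp arm against its stop. The arm measured −1.2° against a fixture yaw of about −1.1°.

**Spares:** filter block, slim bar and rail carrier went into their nests. Their tops measured about 35 to 36 mm and level, against 34 mm nominal. I saw no lens cell on the bench; the green cylinder there, about 70 mm across, is not it.

**What went wrong on the way:**
- The spacer caught on the posts the first time (53 N at the wrist) and tilted in the grip. I set it down, gripped it again on centre, and it then went in with little force.
- The disc had been knocked about 2 cm aside before I reached it, so I measured its new place and picked it up there.

**Last checks:** the pictures show the jar and glue bottle upright and nothing off the bench. Depth read the disc top at 80.4 mm, against 79 mm expected. Two tilt fits were spoilt by other surfaces in view and I did not use them: one on the spacer (the thumbscrew), one on the disc. For those two I went by the contact heights, median depth and pictures instead.

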